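# Unstack a cured glass panel and pack it

### The arm

A 6-joint arm with a two-finger parallel gripper is mounted at the origin on the work surface. World frame = base frame: x ahead of the robot, y to its left, z up, the work surface at z = 0. Lengths are in mm, angles in rad, forces in N, time in s.
With the tool pointing down it reaches from about 275 to 1000 mm from the base axis. Payload 8.4 kg.
Tool frame: the origin (TCP) lies at the very end of the fingers, on their centre line; the grasp point (between the pads) lies 19 mm behind it (r.tcp_to_grasp is the distance from the TCP to the grasp point, in mm); z points along the fingers, y is the line along which they close (so a half turn about z gives the same grasp; the last joint's range is limited). The gripper opens to 85 mm and grips with 20 to 120 N. Pads are 22 mm wide; open, the fingers measure 114 mm over their backs; the gripper's body (76 mm by 85 mm) begins 54 mm behind the grasp point. The pads swing forward as they close: fully open they stand 13 mm farther back than shut.
Start: joints at [1.144, 0.353, 1.633, -0, 1.155, -0.002], TCP at [257.585, 569.454, 231.281] pointing down, gripper open.
Joint ranges: [-2.63, 2.63], [-0.92, 2.1], [0.06, 2.66], [-1.3, 4.44], [0, 2.69], [-3.02, 3.02]. Speed limits (rad/s): [2.22, 2.22, 2.79, 3.14, 3.14, 3.14].

### API

Orientations are given as [roll, pitch, yaw] about the fixed x, y, z axes, in that order (R = Rz(yaw) Ry(pitch) Rx(roll)).
In Python, from rig import r gives the robot as it stands. The module is installed in compiled form; this text tells all that it offers.
- The arm moves only by the tool play_rows, never from a script. Its argument "rows" is a list of rows, each an object with "dp": the shift along the tool's x, y, z in units of 40 mm (1.0 is 40 mm), a list of three; "turn": the turn, a rotation vector about the tool's x, y, z in units of 6 degrees (1.0 is 6 degrees), a list of three; "fingers": the closure, from 0 (fully open) to 1 (shut). In form: [{"dp": [tx, ty, tz], "turn": [wx, wy, wz], "fingers": fingers}, ...]. A call has 1 to 5 rows; each row shifts and turns the commanded pose from where the row before left it, along the tool's axes as they then stand; what a row does not reach is not made up. A row lasts 1/12 s, in which the tool goes at most 41.7 mm and 7.16 degrees, less where a joint would pass 70% of its speed; a pose out of reach is approached as far as the arm can. A call is refused whole if a number of a shift passes 1 or a number of a turn 1, either way. A call with a gripper value outside its range is refused whole. The fingers move at their own pace and stop on an object; "force" is the grip in N (left out, the last holds). Time passes only in rows, so rows that do not move let the fingers close. It gives the time, the measured TCP pose, the force, the opening and the grip force at its end, in the units of the state.
- r.sense(): the state, without advancing time (a new reading comes with each control period).
- r.grab_frame(name): name is "scene" or "top" or "wrist"; returns a dict with "pixels" (480x640x3 uint8, red, green, blue), "fx", "fy", "cx", "cy" (pixels), "pose" (4x4, takes a point from camera to world coordinates). Camera axes: x right, y down, z forward; pixel columns grow to the right and rows downward; lengths in mm; the calibration is good to about 2 mm. A picture is of the moment at which its call begins. There is no depth.
- r.sign_off(): hands the job in; it is judged then, once.
The state is a dict: "clock": time; "qpos": joint angles; "qvel": joint speeds; "joint_efforts": joint torques, N m; "eef_pos": TCP position; "tcp_rot": TCP orientation; "contact_force": force on the tool from outside, world axes, zero at the start; "wrist_torque": the same for the moment, N m; "opening": opening from 0.0 (shut) to 1.0 (fully open); "grasp_force": force on a finger pad.
Only numpy, scipy, OpenCV 4.12 (cv2) and the standard library are available. Lean on these libraries where they do the work, as an engineer would, in place of code of your own. Each camera call takes 0.05 s, during which the arm holds its last target. There are 200 camera calls.

### The job

First tip the standing open-fronted case onto its back on the cork mat, so that its open side faces up. Then take the stack on the sloping rack apart from the top: lay the upper plywood spacer board flat on the grey felt pad, set the framed glass panel gently and flat, face up, in the middle of the case, and lay the lower spacer board squarely on top of the first, both boards centred on the pad and lined up with it. Let go of everything, never stand the panel up on edge or drop it, and leave the other things on the table where they are.

Things in the scene. Friction and masses are not known exactly. Their poses are not given: they have to be found in the camera images.
- rack: Wooden sloping rack, fixed, base 100 x 125 mm, origin under its middle on the table. Two rails at y = +-50 mm (22 wide, 120 long, open between) rise to +x at 27 deg from level. At their low end two stop pins, 10 mm thick, y = +-50 mm, stand 44 mm proud of the slope and hold the stack's lower long edge; a finger fits between them. The stack lies parallel to the slope.
- rack_slope (a point): Point between the rails in the plane of their upper faces, at mid length, 95 mm above the rack's origin.
- board_top: Upper plywood spacer board, loose, 66 (x) x 160 (y) x 12 (z) mm, 90 g nominal. Origin at the centre of its underside, z = face normal. On the rack its x points up the slope. Topmost of the stack.
- board_low: Lower plywood spacer board, identical to the upper one, same axes; lowest of the stack, directly on the rails.
- panel: Stained glass panel in a dark metal frame, loose, 60 (x) x 130 (y) x 12 (z) mm, 160 g nominal, between the two boards. Origin at the centre of its underside, z = face normal (out of its face), x up the slope on the rack. Grip it or a board across its long edges (along its x).
- case: Open-fronted wooden case, loose, 0.42 kg, standing on end: 65 deep (x), 170 wide (y), 200 tall (z) mm, walls 6 mm. Origin under the centre of its lower end. Its open front faces -x (the robot); its back stands 1 mm from the mat's front edge, which blocks it. Pushed to +x at the top it passes balance at about 18 deg and falls onto the mat; its z then points away from the robot, its x down.
- case_floor (a point): Centre of the inner face of the case's back wall (x = 26.5 mm, z = 100 mm in the case frame). With the case on its back this is the middle of the floor of a tray 188 (case z) x 158 mm (case y) inside, 59 mm deep.
- mat: Cork packing mat, fixed, 240 (x) x 200 (y) x 8 mm. Origin on the table at the middle of its front edge (nearest the robot); it reaches from there 240 mm along +x.
- pad: Thin grey felt-covered pad, fixed, 90 (x) x 180 (y) x 6 mm. Origin at the centre of its underside, on the table. The pile of spacer boards belongs here, their long side along its y.
- jar: Bystander: glass jar 52 mm across, 70 mm tall, behind the pad. Origin under its centre. Leave alone.
- tin: Bystander: open metal cup 64 mm across, 60 mm tall, behind the rack. Origin under its centre. Leave alone.
- brush: Bystander: brush 170 mm long lying on the table, near the robot. Leave alone.
- hammer: Bystander: small hammer 190 mm long lying on the table, near the robot. Leave alone.
Mind the look-alikes: they are no part of the job. Leave any purple look-alike of the board_low alone. There is more than one size of the panel; the one meant has the size given above.

How it is judged:
By the outcome, as a careful person would: the job done as asked, in the order asked, and still so for the second after the job is handed in, with the robot touching nothing.
It also fails if it takes over 72 s, if anything falls off the work surface, if the arm or the gripper's body presses on something with over 40 N, if the wrist force passes 120 N, or if a joint passes its speed limit or range.

## Working session

There is one attempt and no reset: what is moved stays moved. The work goes in short steps, Python scripts to look and compute and a tool call to move; the robot and the scene stay as the last step left them, time stands still between calls to the robot, and variables do not carry over. Pictures are saved under pics/ and viewed, at most 10 in all, crops included, and the job is handed in when it is done.

Besides the shell and the picture viewer there is one more tool, called as a command line: name --argument value ..., lists and objects as JSON in quotes. play_rows: Moves the arm, as the interface text tells. Its arguments: {"type":"object","properties":{"rows":{"type":"array"},"force":{"type":"number"}},"required":["rows"]}

```bash
mkdir -p pics; python3 - <<'E'
from rig import r
import cv2,numpy as np,pickle
np.set_printoptions(precision=4,suppress=True)
for n in ("scene","top"):
    f=r.grab_frame(n); cv2.imwrite(f"pics/{n}0.png",f["pixels"][:,:,::-1]); pickle.dump(f,open(f"{n}0.pkl","wb"))
    print(n,f["fx"],f["fy"],f["cx"],f["cy"]);print(f["pose"])
s=r.sense();print(s, r.tcp_to_grasp)
E
```

```text
scene 577.3004949003847 577.3004949003847 309.1869429712198 246.67195162064453
[[   0.1884    0.7811   -0.5953 1363.2655]
 [   0.9821   -0.1485    0.1159 -349.5277]
 [   0.0022   -0.6064   -0.7951 1285.5742]
 [   0.        0.        0.        1.    ]]
top 476.1914201598936 476.1914201598936 319.2497856813609 234.53961326771162
[[   0.0095   -0.9989    0.0466  399.1061]
 [  -0.9999   -0.0099   -0.0088 -176.5072]
 [   0.0092   -0.0465   -0.9989 1386.2224]
 [   0.        0.        0.        1.    ]]
{'clock': 0.1, 'qpos': array([ 1.1436,  0.3536,  1.6341,  0.    ,  1.1552, -0.0024]), 'qvel': array([-0.001 , -0.0009, -0.002 ,  0.0022, -0.0015,  0.0003]), 'joint_efforts': array([  0.0013, -60.6364, -34.2819,   0.0002,   0.0037,   0.    ]), 'eef_pos': array([257.4059, 569.0494, 230.6125]), 'tcp_rot': array([-3.1403, -0.    ,  2.7168]), 'contact_force': array([-1.0199, -0.1559,  0.1498]), 'wrist_torque': array([-0.0033,  0.0072,  0.0098]), 'grasp_force': 0.0, 'opening': 1.0002609522167303} 18.700000000000003
```

View pics/scene0.png

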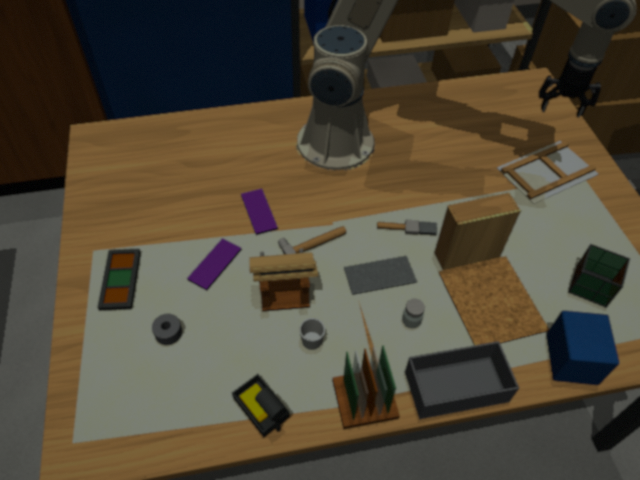

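View pics/top0.png

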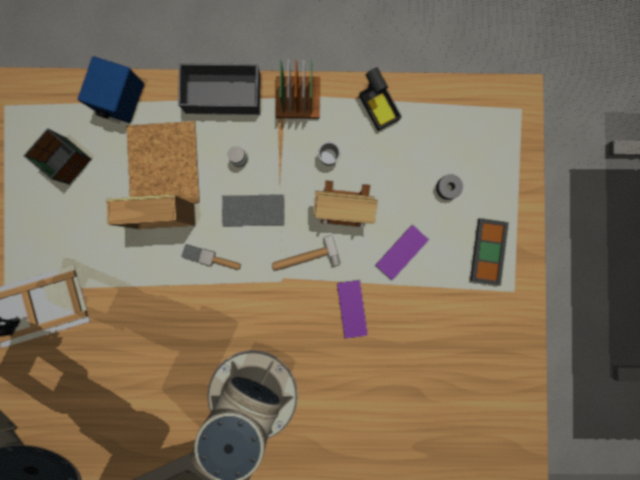

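The scene shows the case standing at the front edge of the cork mat (scene 478,232), the pad at (380,275) and the stack on the rack at (283,268). In the top view the pad is at (253,210), the rack at (346,205), the mat at (163,160) and the case top at (150,210). I'll enlarge both views to measure them.

```bash
cat > h.py <<'E'
import numpy as np,cv2,pickle
from scipy.spatial.transform import Rotation as R
np.set_printoptions(precision=2,suppress=True)
def load(n): return pickle.load(open(n+".pkl","rb"))
def bp(f,u,v,z):
    P=np.array(f["pose"]);d=P[:3,:3]@np.array([(u-f["cx"])/f["fx"],(v-f["cy"])/f["fy"],1]);o=P[:3,3]
    return o+d*(z-o[2])/d[2]
def proj(f,p):
    P=np.array(f["pose"]);c=P[:3,:3].T@(np.asarray(p,float)-P[:3,3])
    return np.array([f["cx"]+f["fx"]*c[0]/c[2],f["cy"]+f["fy"]*c[1]/c[2]])
def crop(f,u0,u1,v0,v1,k,name):
    cv2.imwrite(name,cv2.resize(f["pixels"][v0:v1,u0:u1,::-1],None,fx=k,fy=k,interpolation=cv2.INTER_CUBIC))
E
python3 - <<'E'
from h import *
t=load("top0");s=load("scene0")
a=cv2.resize(t["pixels"][115:245,95:395,::-1],(750,325),interpolation=cv2.INTER_CUBIC)
b=cv2.resize(s["pixels"][190:350,240:560,::-1],(544,272),interpolation=cv2.INTER_CUBIC)
c=np.zeros((600,750,3),np.uint8);c[:325]=a;c[328:600,:544]=b
cv2.imwrite("pics/crop1.png",c)
for n,u,v,z in [("pad",253,210,6),("mat",163,160,8),("rack",346,207,130),("case",150,200,200),("jar",237,155,70),("tin",328,152,60)]: print(n,bp(t,u,v,z))
for n,f in(("t",t),("s",s)):
  hsv=cv2.cvtColor(f["pixels"],cv2.COLOR_RGB2HSV); print(n,[ (k,hsv[v,u]) for k,u,v in ([("pad",253,210),("mat",163,150),("cloth",300,230),("rack",346,205)] if n=="t" else [("pad",380,275),("mat",490,300),("cloth",350,310),("rack",283,263)])])
E
```

```text
pad [532.96   4.51   6.  ]
mat [676.04 268.12   8.  ]
rack [ 531.46 -257.71  130.  ]
case [536.51 236.03 200.  ]
jar [679.95  43.05  70.  ]
tin [ 693.52 -210.55   60.  ]
t [('pad', array([40,  9, 89], dtype=uint8)), ('mat', array([ 16, 138, 146], dtype=uint8)), ('cloth', array([ 34,  26, 169], dtype=uint8)), ('rack', array([ 19, 117, 165], dtype=uint8))]
s [('pad', array([70, 12, 66], dtype=uint8)), ('mat', array([ 17, 154, 119], dtype=uint8)), ('cloth', array([ 41,  28, 129], dtype=uint8)), ('rack', array([ 19, 134, 118], dtype=uint8))]
```

View pics/crop1.png

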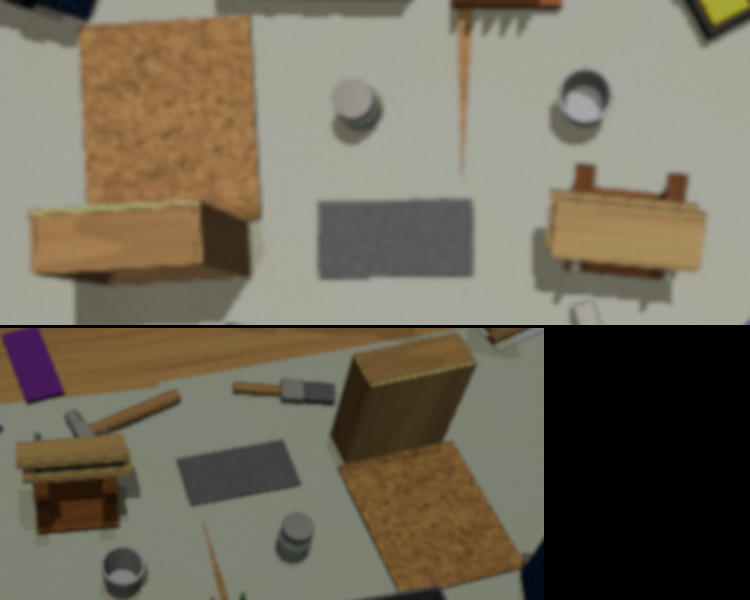

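```bash
cat >> h.py <<'E'
from scipy.optimize import least_squares
def fit(pts,obs,x0):
    # pts: local points, obs: list of (frame,idx,u,v); pose x,y,z fixed,yaw
    def res(p):
        Rm=R.from_euler('z',p[2]).as_matrix()
        return np.concatenate([proj(f,Rm@pts[i]+[p[0],p[1],0])-[u,v] for f,i,u,v in obs])
    s=least_squares(res,x0);return s.x,s.fun
E
python3 - <<'E'
from h import *
t=load("top0");s=load("scene0")
T=lambda u,v:(95+u/2.5,115+v/2.5)
S=lambda u,v:(240+u/1.7,190+(v-328)/1.7)
def run(n,pts,to,so,x0):
    pts=np.array(pts,float)
    for lab,o in (("top",to),("scene",so),("both",None)):
        obs=[]
        if lab!="scene": obs+=[(t,i,*T(*q)) for i,q in to]
        if lab!="top": obs+=[(s,i,*S(*q)) for i,q in so]
        if not obs: continue
        x,f=fit(pts,obs,x0);print(n,lab,x[:2],"yaw deg",np.degrees(x[2]),"res",f.round(1))
# order: (+x,+y),(+x,-y),(-x,-y),(-x,+y)
def box(x0,x1,w,z): return [[x1,w,z],[x1,-w,z],[x0,-w,z],[x0,w,z]]
run("pad",box(-45,45,90,6),[(0,(318,202)),(1,(473,199)),(2,(473,276)),(3,(318,278))],[(0,(300,485)),(1,(191,504)),(2,(177,459)),(3,(284,441))],[530,0,0])
run("case",box(-32.5,32.5,85,200),[(0,(30,211)),(1,(200,203)),(2,(203,264)),(3,(33,272))],[(0,(475,362)),(1,(369,385)),(2,(355,349)),(3,(462,336))],[530,236,0])
run("mat",box(0,240,100,8),[(0,(80,28)),(1,(250,16)),(2,(260,217))],[(0,(521,565)),(1,(400,590)),(2,(340,466)),(3,(452,444))],[560,260,0])
# stack top face
th=np.radians(27);ux=np.array([np.cos(th),0,np.sin(th)]);nz=np.array([-np.sin(th),0,np.cos(th)])
P=lambda x,y,n:[0,0,95]+x*ux+[0,y,0]+n*nz
for sh in(-20,-10,0):
  pts=[P(33+sh,80,36),P(33+sh,-80,36),P(-33+sh,-80,36),P(-33+sh,80,36)]
  print(sh);run("stack",pts,[(0,(551,190)),(1,(706,210)),(2,(699,270)),(3,(548,250))],[(0,(131,459)),(1,(18,467)),(2,(15,442)),(3,(124,435))],[530,-250,0])
E
```

```text
pad top [531.58   3.85] yaw deg 1.3993001863666545 res [-0.1 -0.3 -0.2  0.   0.2  0.1  0.1  0.2]
pad scene [533.53   6.78] yaw deg 0.8180694085118221 res [ 0.9  0.2 -0.5  0.5 -0.5 -0.4  0.1 -0.5]
pad both [532.59   5.47] yaw deg 1.120244416850858 res [-0.6 -0.8 -0.6 -0.2 -0.4 -0.1 -0.6 -0.3  0.4 -0.1 -1.   0.5 -1.1 -0.5
 -0.6 -0.9]
case top [511.33 256.16] yaw deg 3.4359146735051445 res [-0.  -0.7  0.3 -0.9  0.1  0.7 -0.4  0.9]
case scene [511.24 261.74] yaw deg 1.0102708301433332 res [ 2.3  1.8 -0.2 -0.9 -1.2  0.7 -0.9 -1.8]
case both [511.75 258.78] yaw deg 2.4047093483231894 res [-0.8 -1.5 -0.4 -0.4 -1.2  1.1 -1.7  0.1  1.2  1.5 -0.7 -0.  -2.3  1.7
 -2.5 -2. ]
mat top [544.64 258.87] yaw deg 4.433835042103332 res [-0.6 -0.7 -0.  -0.3  0.6  0.9]
mat scene [542.77 265.46] yaw deg 2.7079694653836963 res [ 1.9  0.8 -1.1  2.8 -1.6 -1.9  0.8 -2.8]
mat both [543.9  263.01] yaw deg 3.3657980884409624 res [-0.5 -1.1  0.1  0.5 -0.8  1.8  2.   0.7 -0.7  3.6 -2.2 -1.1 -0.1 -2.7]
-20
stack top [ 566.34 -260.64] yaw deg -6.387693517719416 res [ 1.6  0.9 -0.3  0.2 -1.5 -1.   0.2 -0.1]
stack scen
[... 232 characters left out ...]
7]
-10
stack top [ 557.   -259.36] yaw deg -6.386669965876365 res [ 1.5  0.8 -0.2  0.2 -1.4 -0.9  0.1 -0.1]
stack scene [ 552.7  -256.54] yaw deg -5.253059137850498 res [-1.2 -1.4 -0.4 -0.9  1.4  1.6  0.3  0.8]
stack both [ 555.15 -257.96] yaw deg -5.89198263303864 res [ 1.   1.8 -0.8  0.6 -1.7 -0.5 -0.3  0.9 -1.6 -0.2 -0.9 -0.3  1.2  2.2
  0.2  1.9]
0
stack top [ 547.67 -258.08] yaw deg -6.385638119259867 res [ 1.4  0.8 -0.1  0.2 -1.3 -0.9 -0.1 -0.1]
stack scene [ 547.06 -256.09] yaw deg -5.251587648116782 res [-1.1 -1.3 -0.6 -0.9  1.3  1.6  0.4  0.8]
stack both [ 547.42 -257.06] yaw deg -5.88650997581958 res [ 1.   1.1 -0.5 -0.  -1.5 -1.  -0.3  0.3 -1.5 -0.9 -1.  -1.   1.1  1.5
  0.3  1.2]
```

```bash
cat >> h.py <<'E'
def plan(p,rpy,P2,rpy2,n,fing=0):
    A=R.from_euler('xyz',rpy);B=R.from_euler('xyz',rpy2);p=np.array(p,float);P2=np.array(P2,float)
    for k in range(n):
        m=n-k
        tu=((A.inv()*B).as_rotvec()/m/np.radians(6)).round(2)
        d=(A.inv().apply((P2-p)/m)/40).round(2)
        if k%5==0: print("--")
        print('{"dp":%s,"turn":%s,"fingers":%g},'%(d.tolist(),tu.tolist(),fing))
        p=p+A.apply(d*40);A=A*R.from_rotvec(tu*np.radians(6))
    print("end",p,A.as_euler('xyz'))
    return p,A.as_euler('xyz')
E
python3 - <<'E'
from h import *
from rig import r
s=r.sense()
p,a=plan(s["eef_pos"],s["tcp_rot"],[400,265,231],[np.pi,0,np.pi+.042],10)
plan(p,a,[445,259,168],[np.pi,0,np.pi+.042],3)
E
```

```text
--
{"dp":[-0.64, -0.55, -0.0],"turn":[-0.0, -0.0, -0.45],"fingers":0},
{"dp":[-0.61, -0.57, -0.0],"turn":[-0.0, -0.0, -0.45],"fingers":0},
{"dp":[-0.58, -0.6, -0.0],"turn":[-0.0, -0.0, -0.44],"fingers":0},
{"dp":[-0.56, -0.63, -0.0],"turn":[-0.0, -0.0, -0.45],"fingers":0},
{"dp":[-0.53, -0.66, -0.0],"turn":[-0.0, -0.0, -0.44],"fingers":0},
--
{"dp":[-0.49, -0.68, -0.0],"turn":[-0.0, -0.0, -0.45],"fingers":0},
{"dp":[-0.46, -0.7, -0.0],"turn":[-0.0, -0.0, -0.44],"fingers":0},
{"dp":[-0.43, -0.72, -0.0],"turn":[-0.0, -0.0, -0.45],"fingers":0},
{"dp":[-0.39, -0.74, -0.0],"turn":[-0.01, -0.0, -0.44],"fingers":0},
{"dp":[-0.37, -0.76, -0.0],"turn":[-0.0, -0.0, -0.45],"fingers":0},
end [400.19 264.96 230.86] [-3.14 -0.   -3.1 ]
--
{"dp":[-0.37, -0.07, 0.52],"turn":[-0.0, -0.0, 0.0],"fingers":0},
{"dp":[-0.37, -0.06, 0.53],"turn":[-0.0, -0.0, 0.0],"fingers":0},
{"dp":[-0.37, -0.07, 0.52],"turn":[-0.0, -0.0, 0.0],"fingers":0},
end [444.86 258.83 168.04] [-3.14 -0.   -3.1 ]
```

play_rows --rows '[{"dp":[-0.64,-0.55,0],"turn":[0,0,-0.45],"fingers":0},{"dp":[-0.61,-0.57,0],"turn":[0,0,-0.45],"fingers":0},{"dp":[-0.58,-0.6,0],"turn":[0,0,-0.44],"fingers":0},{"dp":[-0.56,-0.63,0],"turn":[0,0,-0.45],"fingers":0},{"dp":[-0.53,-0.66,0],"turn":[0,0,-0.44],"fingers":0}]'

```text
clock: 0.52
eef_pos: [329.3, 415.8, 230.9]
tcp_rot: [-3.141, -0.0, 2.953]
contact_force: [1.0, 1.6, -0.1]
opening: 1.002
grasp_force: 0.0
```

play_rows --rows '[{"dp":[-0.49,-0.68,0],"turn":[0,0,-0.45],"fingers":0},{"dp":[-0.46,-0.7,0],"turn":[0,0,-0.44],"fingers":0},{"dp":[-0.43,-0.72,0],"turn":[0,0,-0.45],"fingers":0},{"dp":[-0.39,-0.74,0],"turn":[0,0,-0.44],"fingers":0},{"dp":[-0.37,-0.76,0],"turn":[0,0,-0.45],"fingers":0}]'

```text
clock: 0.93
eef_pos: [400.5, 263.7, 231.1]
tcp_rot: [-3.141, -0.0, -3.097]
contact_force: [1.2, 0.8, 0.3]
opening: 1.002
grasp_force: 0.0
```

play_rows --rows '[{"dp":[-0.37,-0.07,0.52],"turn":[0,0,0],"fingers":0},{"dp":[-0.37,-0.06,0.53],"turn":[0,0,0],"fingers":0},{"dp":[-0.37,-0.07,0.52],"turn":[0,0,0],"fingers":0},{"dp":[0,0,0],"turn":[0,0,0],"fingers":0}]'

```text
clock: 1.27
eef_pos: [445.3, 257.7, 165.1]
tcp_rot: [-3.139, -0.003, -3.101]
contact_force: [-0.7, -0.3, 0.4]
opening: 1.0
grasp_force: 0.0
```

play_rows --rows '[{"dp":[-0.2,0,0],"turn":[0,0,0],"fingers":0},{"dp":[-0.2,0,0],"turn":[0,0,0],"fingers":0},{"dp":[-0.2,0,0],"turn":[0,0,0],"fingers":0},{"dp":[-0.2,0,0],"turn":[0,0,0],"fingers":0},{"dp":[-0.2,0,0],"turn":[0,0,0],"fingers":0}]'

```text
clock: 1.68
eef_pos: [486.1, 261.5, 169.4]
tcp_rot: [3.141, 0.001, -3.099]
contact_force: [-1.1, 0.6, 1.1]
opening: 1.005
grasp_force: 0.2
```

play_rows --rows '[{"dp":[-0.2,0,0],"turn":[0,0,0],"fingers":0},{"dp":[-0.2,0,0],"turn":[0,0,0],"fingers":0},{"dp":[-0.2,0,0],"turn":[0,0,0],"fingers":0}]'

```text
clock: 1.93
eef_pos: [509.9, 262.1, 168.7]
tcp_rot: [3.141, 0.0, -3.099]
contact_force: [-0.3, -0.7, 0.1]
opening: 1.0
grasp_force: 0.0
```

play_rows --rows '[{"dp":[-0.2,0,0],"turn":[0,0,0],"fingers":0},{"dp":[-0.2,0,0],"turn":[0,0,0],"fingers":0},{"dp":[-0.2,0,0],"turn":[0,0,0],"fingers":0},{"dp":[-0.2,0,0],"turn":[0,0,0],"fingers":0},{"dp":[-0.2,0,0],"turn":[0,0,0],"fingers":0}]'

```text
clock: 2.35
eef_pos: [549.8, 263.6, 168.4]
tcp_rot: [-3.142, -0.0, -3.099]
contact_force: [-0.3, -0.7, -0.2]
opening: 0.997
grasp_force: 0.0
```

play_rows --rows '[{"dp":[0,0,0],"turn":[0,0,0],"fingers":0},{"dp":[0,0,0],"turn":[0,0,0],"fingers":0},{"dp":[0,0,0],"turn":[0,0,0],"fingers":0},{"dp":[0,0,0],"turn":[0,0,0],"fingers":0},{"dp":[0,0,0],"turn":[0,0,0],"fingers":0}]'

```text
clock: 2.77
eef_pos: [548.6, 263.6, 168.5]
tcp_rot: [-3.142, -0.0, -3.099]
contact_force: [-0.5, -0.5, 0.0]
opening: 0.997
grasp_force: 0.0
```

```bash
python3 - <<'E'
from h import *
from rig import r
im=[]
for n in ("top","scene","wrist"):
    f=r.grab_frame(n);pickle.dump(f,open(n+"1.pkl","wb"));im.append(f["pixels"][:,:,::-1])
c=np.zeros((600,800,3),np.uint8)
c[:300,:400]=cv2.resize(im[0][60:300,60:380],(400,300),interpolation=2)
c[:300,400:]=cv2.resize(im[1][180:360,380:620],(400,300),interpolation=2)
c[300:,:400]=cv2.resize(im[2],(400,300))
cv2.imwrite("pics/c2.png",c)
print(np.array(load("wrist1")["pose"]),load("wrist1")["fx"],r.sense()["eef_pos"])
E
```

```text
[[ -0.04   0.95   0.31 469.35]
 [  1.     0.04   0.01 260.83]
 [  0.     0.31  -0.95 311.2 ]
 [  0.     0.     0.     1.  ]] 359.5019923312293 [548.8  263.69 168.54]
```

View pics/c2.png

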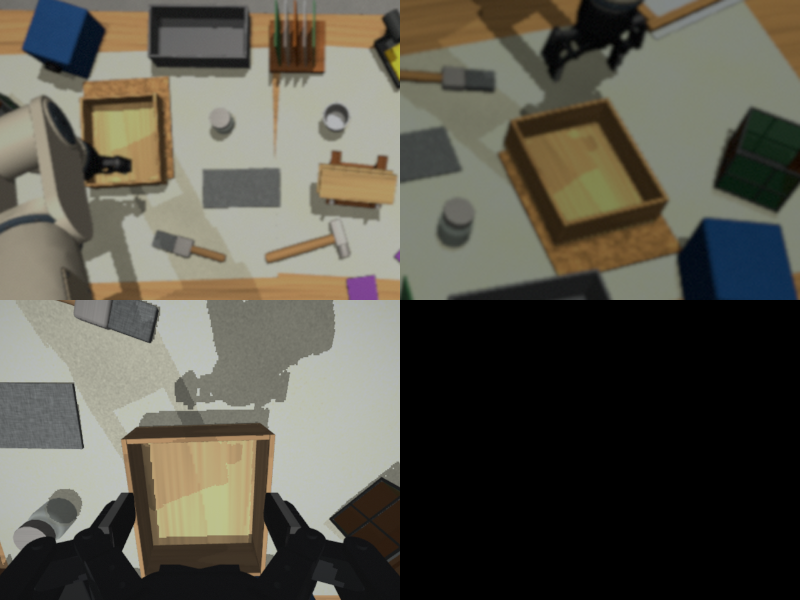

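The case lies on its back on the mat with its opening up (wrist view about 195,500). Next I plan the move to a hover over the rack, tilted to match the slope.

```bash
cat >> h.py <<'E'
th=np.radians(27);UX=np.array([np.cos(th),0,np.sin(th)]);NZ=np.array([-np.sin(th),0,np.cos(th)])
def slope_pose(o,yaw,x,y,n):
    """o: world xyz of rack_slope point; returns TCP pos,rpy for slope coords"""
    Z=R.from_euler('z',yaw).as_matrix()
    p=np.array(o)+Z@(x*UX+np.array([0,y,0])+n*NZ)
    M=Z@np.column_stack([[0,1,0],UX,-NZ])
    return p,R.from_matrix(M).as_euler('xyz')
E
python3 - <<'E'
from h import *
from rig import r
s=r.sense()
o=[560.6,-258.4,95]
P,A=slope_pose(o,np.radians(-5.9),-17,0,136); print(P,A)
p,a=plan(s["eef_pos"],s["tcp_rot"],[500,250,300],s["tcp_rot"],4)
p,a=plan(p,a,P+[0,0,20],A,17)
E
```

```text
[ 484.12 -250.5   208.46] [2.67 0.   1.47]
--
{"dp":[0.31, -0.07, -0.82],"turn":[0.0, 0.0, 0.0],"fingers":0},
{"dp":[0.31, -0.07, -0.82],"turn":[0.0, 0.0, 0.0],"fingers":0},
{"dp":[0.31, -0.08, -0.82],"turn":[0.0, 0.0, 0.0],"fingers":0},
{"dp":[0.3, -0.07, -0.83],"turn":[0.0, 0.0, 0.0],"fingers":0},
end [500.13 250.01 300.14] [-3.14  0.   -3.1 ]
--
{"dp":[0.05, -0.73, 0.11],"turn":[-0.2, -0.23, 0.94],"fingers":0},
{"dp":[-0.02, -0.74, 0.09],"turn":[-0.2, -0.23, 0.94],"fingers":0},
{"dp":[-0.09, -0.74, 0.07],"turn":[-0.2, -0.23, 0.94],"fingers":0},
{"dp":[-0.16, -0.72, 0.06],"turn":[-0.19, -0.23, 0.94],"fingers":0},
{"dp":[-0.22, -0.71, 0.05],"turn":[-0.19, -0.23, 0.95],"fingers":0},
--
{"dp":[-0.29, -0.68, 0.05],"turn":[-0.19, -0.23, 0.95],"fingers":0},
{"dp":[-0.36, -0.65, 0.04],"turn":[-0.2, -0.23, 0.94],"fingers":0},
{"dp":[-0.42, -0.61, 0.04],"turn":[-0.19, -0.23, 0.95],"fingers":0},
{"dp":[-0.48, -0.57, 0.04],"turn":[-0.19, -0.22, 0.94],"fingers":0},
{"dp":[-0.53, -0.52, 0.04],"turn":[-0.2, -0.23, 0.95],"fingers":0},
--
{"dp":[-0.58, -0.47, 0.04],"turn":[-0.19, -0.22, 0.94],"fingers":0},
{"dp":[-0.62, -0.41, 0.04],"turn":[-0.2, -0.23, 0.95],"fingers":0},
{"dp":[-0.66, -0.35, 0.05],"turn":[-0.19, -0.22, 0.94],"fingers":0},
{"dp":[-0.69, -0.28, 0.06],"turn":[-0.2, -0.23, 0.95],"fingers":0},
{"dp":[-0.71, -0.21, 0.07],"turn":[-0.19, -0.22, 0.94],"fingers":0},
--
{"dp":[-0.72, -0.14, 0.08],"turn":[-0.2, -0.23, 0.95],"fingers":0},
{"dp":[-0.73, -0.08, 0.1],"turn":[-0.19, -0.22, 0.94],"fingers":0},
end [ 483.91 -250.47  228.51] [ 2.67 -0.    1.47]
```

play_rows --rows '[{"dp":[0.31,-0.07,-0.82],"turn":[0,0,0],"fingers":0},{"dp":[0.31,-0.07,-0.82],"turn":[0,0,0],"fingers":0},{"dp":[0.31,-0.08,-0.82],"turn":[0,0,0],"fingers":0},{"dp":[0.3,-0.07,-0.83],"turn":[0,0,0],"fingers":0}]'

```text
clock: 3.25
eef_pos: [499.3, 249.6, 301.3]
tcp_rot: [-3.141, -0.001, -3.099]
contact_force: [0.6, 0.4, 0.3]
opening: 1.0
grasp_force: 0.0
```

play_rows --rows '[{"dp":[0.05,-0.73,0.11],"turn":[-0.2,-0.23,0.94],"fingers":0},{"dp":[-0.02,-0.74,0.09],"turn":[-0.2,-0.23,0.94],"fingers":0},{"dp":[-0.09,-0.74,0.07],"turn":[-0.2,-0.23,0.94],"fingers":0},{"dp":[-0.16,-0.72,0.06],"turn":[-0.19,-0.23,0.94],"fingers":0},{"dp":[-0.22,-0.71,0.05],"turn":[-0.19,-0.23,0.95],"fingers":0}]'

```text
clock: 3.67
eef_pos: [495.7, 101.5, 279.4]
tcp_rot: [3.012, 0.092, 2.679]
contact_force: [0.4, -0.7, 0.7]
opening: 0.998
grasp_force: 0.0
```

play_rows --rows '[{"dp":[-0.29,-0.68,0.05],"turn":[-0.19,-0.23,0.95],"fingers":0},{"dp":[-0.36,-0.65,0.04],"turn":[-0.2,-0.23,0.94],"fingers":0},{"dp":[-0.42,-0.61,0.04],"turn":[-0.19,-0.23,0.95],"fingers":0},{"dp":[-0.48,-0.57,0.04],"turn":[-0.19,-0.22,0.94],"fingers":0},{"dp":[-0.53,-0.52,0.04],"turn":[-0.2,-0.23,0.95],"fingers":0}]'

```text
clock: 4.08
eef_pos: [491.1, -45.7, 257.7]
tcp_rot: [2.856, 0.107, 2.167]
contact_force: [0.6, 0.8, -0.5]
opening: 1.0
grasp_force: 0.0
```

play_rows --rows '[{"dp":[-0.58,-0.47,0.04],"turn":[-0.19,-0.22,0.94],"fingers":0},{"dp":[-0.62,-0.41,0.04],"turn":[-0.2,-0.23,0.95],"fingers":0},{"dp":[-0.66,-0.35,0.05],"turn":[-0.19,-0.22,0.94],"fingers":0},{"dp":[-0.69,-0.28,0.06],"turn":[-0.2,-0.23,0.95],"fingers":0},{"dp":[-0.71,-0.21,0.07],"turn":[-0.19,-0.22,0.94],"fingers":0}]'

```text
clock: 4.5
eef_pos: [485.8, -193.5, 236.9]
tcp_rot: [2.714, 0.043, 1.662]
contact_force: [0.8, 0.8, -0.1]
opening: 0.998
grasp_force: 0.0
```

play_rows --rows '[{"dp":[-0.72,-0.14,0.08],"turn":[-0.2,-0.23,0.95],"fingers":0},{"dp":[-0.73,-0.08,0.1],"turn":[-0.19,-0.22,0.94],"fingers":0},{"dp":[0,0,0],"turn":[0,0,0],"fingers":0},{"dp":[0,0,0],"turn":[0,0,0],"fingers":0}]'

```text
clock: 4.83
eef_pos: [483.3, -251.3, 228.1]
tcp_rot: [2.671, -0.0, 1.466]
contact_force: [0.5, -0.4, -0.7]
opening: 1.0
grasp_force: 0.0
```

```bash
python3 - <<'E'
from h import *
from rig import r
for n in ("top","scene","wrist"):
    f=r.grab_frame(n);pickle.dump(f,open(n+"2.pkl","wb"))
f=load("wrist2");s=load("scene2");t=load("top2")
c=np.zeros((600,800,3),np.uint8)
c[:,:]=cv2.resize(f["pixels"][:,:,::-1],(800,600),interpolation=2)
# case crop from the top view, x3
cv2.imwrite("pics/c3.png",c)
d=np.zeros((600,800,3),np.uint8)
d[:300]=cv2.resize(t["pixels"][105:225,90:410,::-1],(800,300),interpolation=2)
d[300:]=cv2.resize(s["pixels"][230:350,250:570,::-1],(800,300),interpolation=2)
cv2.imwrite("pics/c4.png",d)
print(np.array(f["pose"]));print(r.sense()["eef_pos"],r.sense()["tcp_rot"])
E
```

```text
[[   0.89   -0.24    0.4   428.8 ]
 [  -0.09   -0.93   -0.36 -162.73]
 [   0.45    0.28   -0.85  355.62]
 [   0.      0.      0.      1.  ]]
[ 484.07 -249.76  228.66] [2.67 0.   1.47]
```

View pics/c3.png

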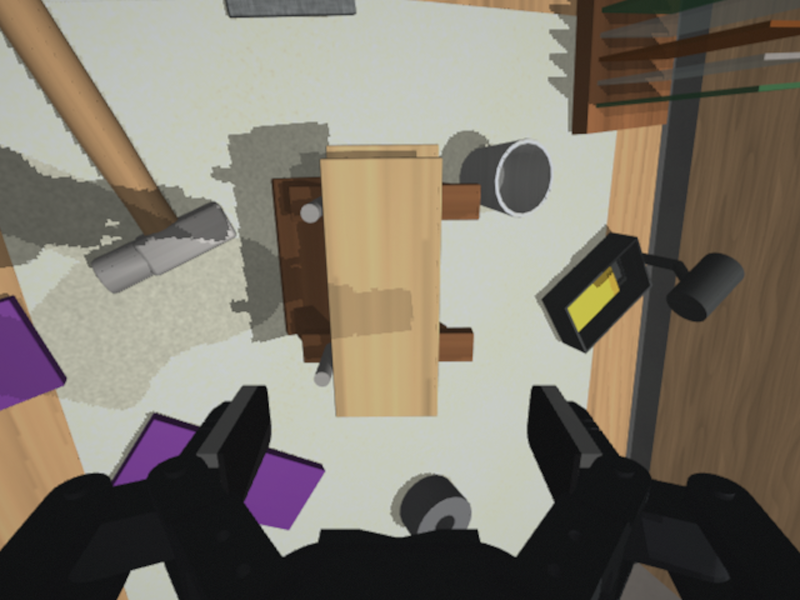

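View pics/c4.png

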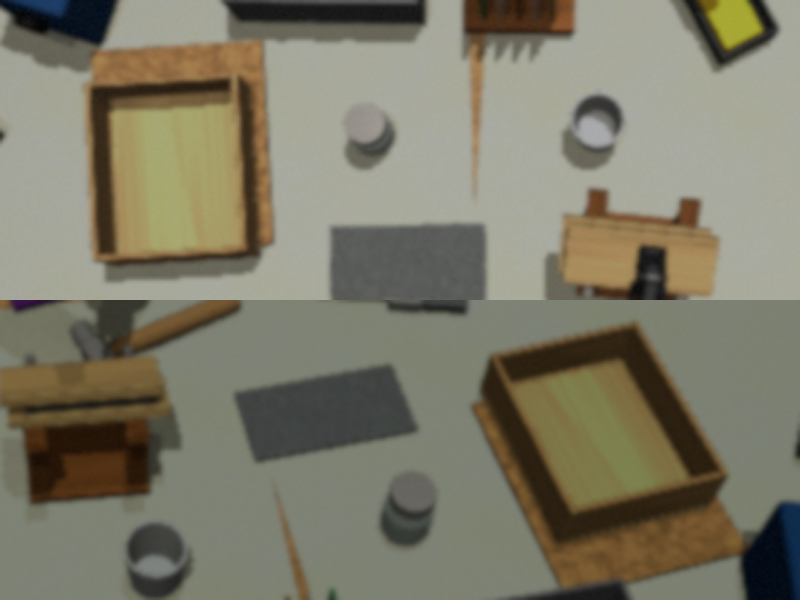

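```bash
python3 - <<'E'
from h import *
w=load("wrist2");t=load("top2");s=load("scene2");k=.8
obs=[(0,(441,158)),(1,(437,416)),(2,(336,416)),(3,(321,159))]
L=[(33,80),(33,-80),(-33,-80),(-33,80)]
def res(p):
    out=[]
    for i,q in obs:
        P,_=slope_pose(p[:3],p[3],L[i][0],L[i][1],0); out+=list(proj(w,P)-np.array(q)*k)
    return np.array(out)
x=least_squares(res,[540,-255,120,-.1]);print("free: centre of top face",x.x[:3],np.degrees(x.x[3]),x.fun.round(1))
# constrained: slope point (a,b,95), shift sh ; n=36
for sh in (-10,-17,-22):
  def rc(p):
    o=slope_pose([p[0],p[1],95],p[2],sh,0,36)[0]
    return res([*o,p[2]])
  y=least_squares(rc,[555,-257,-.1]);o=slope_pose([y.x[0],y.x[1],95],y.x[2],sh,0,36)[0];print(sh,y.x,np.degrees(y.x[2]),"centre",o,y.fun.round(1))
# tray
C=np.array([[200,85,73],[200,-85,73],[0,-85,73],[0,85,73]],float)
T=lambda q:(90+q[0]/2.5,105+q[1]/2.5);S=lambda q:(250+q[0]/2.5,230+(q[1]-300)/2.5)
to=[(t,0,*T((90,86))),(t,1,*T((239,76))),(t,2,*T((258,250))),(t,3,*T((96,260)))]
so=[(s,2,*S((488,358))),(s,3,*S((637,325))),(s,0,*S((723,475))),(s,1,*S((557,515)))]
for n,o in (("top",to),("scene",so),("both",to+so)):
    y,f=fit(C,o,[545,260,0]);c=y[:2]+100*np.array([np.cos(y[2]),np.sin(y[2])]);print("tray",n,y[:2],np.degrees(y[2]),"centre",c,f.round(1))
E
```

```text
free: centre of top face [ 527.31 -256.9   124.82] -5.245940426169146 [ 1.   0.2 -0.1 -0.6 -0.2  0.  -0.8  0.3]
-10 [ 553.31 -259.84   -0.09] -5.324012944310841 centre [ 528.17 -257.5   122.54] [ 0.5  1.  -0.7 -1.6 -0.2 -1.1 -0.3  0.9]
-17 [ 560.71 -261.32   -0.09] -5.428896347949793 centre [ 529.37 -258.34  119.36] [-0.2  2.  -1.6 -3.  -0.1 -2.7  0.3  1.8]
-22 [ 566.   -262.39   -0.1 ] -5.501362837878057 centre [ 530.22 -258.95  117.09] [-0.8  2.8 -2.2 -4.  -0.1 -3.7  0.7  2.5]
tray top [529.53 250.48] 5.029849485989233 centre [629.14 259.25] [-0.6 -0.7  1.1 -1.3 -1.8  0.6  1.3  1.3]
tray scene [533.5  257.81] 2.364681433578538 centre [633.41 261.94] [-1.  -1.8 -0.6 -0.2 -0.3  2.1  1.7 -0.3]
tray both [531.6  254.42] 3.6934481559283894 centre [631.39 260.86] [-0.3 -2.2  1.4 -1.4 -3.2  0.5 -0.1 -0.2 -2.1 -1.6 -2.4 -1.1 -0.6  0.6
  2.2 -0.4]
```

```bash
python3 - <<'E'
from h import *
from rig import r
s=r.sense()
C=[528.3,-257,124.2];yw=np.radians(-5.3)
P,A=slope_pose(C,yw,0,0,25)
p,a=plan(s["eef_pos"],s["tcp_rot"],P,A,4)
P,A=slope_pose(C,yw,0,0,-19);print(P,A)
plan(p,a,P,A,4)
E
```

```text
--
{"dp":[-0.02, -0.05, 0.55],"turn":[-0.0, 0.01, -0.02],"fingers":0},
{"dp":[-0.02, -0.05, 0.55],"turn":[-0.0, 0.01, -0.02],"fingers":0},
{"dp":[-0.02, -0.04, 0.55],"turn":[-0.0, 0.01, -0.02],"fingers":0},
{"dp":[-0.01, -0.05, 0.56],"turn":[-0.0, 0.01, -0.01],"fingers":0},
end [ 516.97 -255.81  146.43] [ 2.67 -0.    1.48]
[ 536.89 -257.8   107.27] [ 2.67 -0.    1.48]
--
{"dp":[-0.0, 0.0, 0.27],"turn":[-0.0, -0.0, -0.0],"fingers":0},
{"dp":[-0.0, 0.0, 0.28],"turn":[-0.0, -0.0, -0.0],"fingers":0},
{"dp":[-0.0, 0.0, 0.27],"turn":[-0.0, -0.0, -0.0],"fingers":0},
{"dp":[-0.0, 0.0, 0.28],"turn":[-0.0, -0.0, -0.0],"fingers":0},
end [ 536.85 -257.64  107.22] [ 2.67 -0.    1.48]
```

play_rows --rows '[{"dp":[-0.02,-0.05,0.55],"turn":[0,0.01,-0.02],"fingers":0},{"dp":[-0.02,-0.05,0.55],"turn":[0,0.01,-0.02],"fingers":0},{"dp":[-0.02,-0.05,0.55],"turn":[0,0.01,-0.02],"fingers":0},{"dp":[-0.01,-0.05,0.56],"turn":[0,0.01,-0.01],"fingers":0}]'

```text
clock: 5.32
eef_pos: [517.5, -255.7, 145.9]
tcp_rot: [2.67, 0.001, 1.479]
contact_force: [0.8, 0.2, 0.8]
opening: 0.998
grasp_force: 0.0
```

play_rows --rows '[{"dp":[0,0,0.27],"turn":[0,0,0],"fingers":0},{"dp":[0,0,0.28],"turn":[0,0,0],"fingers":0},{"dp":[0,0,0.27],"turn":[0,0,0],"fingers":0},{"dp":[0,0,0.28],"turn":[0,0,0],"fingers":0},{"dp":[0,0,0],"turn":[0,0,0],"fingers":0}]'

```text
clock: 5.73
eef_pos: [536.9, -257.3, 105.9]
tcp_rot: [2.672, -0.001, 1.478]
contact_force: [-0.2, -0.3, 0.5]
opening: 0.999
grasp_force: 0.0
```

play_rows --rows '[{"dp":[0,0,0],"turn":[0,0,0],"fingers":0.6},{"dp":[0,0,0],"turn":[0,0,0],"fingers":0.6},{"dp":[0,0,0],"turn":[0,0,0],"fingers":0.6},{"dp":[0,0,0],"turn":[0,0,0],"fingers":0.6},{"dp":[0,0,0],"turn":[0,0,0],"fingers":0.6}]' --force 25

```text
clock: 6.15
eef_pos: [536.3, -258.2, 107.4]
tcp_rot: [2.67, -0.001, 1.477]
contact_force: [-3.9, 3.1, 6.0]
opening: 0.767
grasp_force: 28.9
```

play_rows --rows '[{"dp":[0,0,-0.15],"turn":[0,0,0],"fingers":0.6},{"dp":[0,0,-0.3],"turn":[0,0,0],"fingers":0.6},{"dp":[0,0,-0.4],"turn":[0,0,0],"fingers":0.6},{"dp":[0,0,-0.4],"turn":[0,0,0],"fingers":0.6},{"dp":[0,0,-0.4],"turn":[0,0,0],"fingers":0.6}]'

```text
clock: 6.57
eef_pos: [506.1, -255.8, 166.6]
tcp_rot: [2.671, 0.0, 1.476]
contact_force: [0.1, -0.1, -0.7]
opening: 0.764
grasp_force: 28.2
```

```bash
python3 - <<'E'
from h import *
from rig import r
for n in ("wrist","scene"):
    f=r.grab_frame(n);pickle.dump(f,open(n+"3.pkl","wb"))
w=load("wrist3")["pixels"][:,:,::-1];s=load("scene3")["pixels"][:,:,::-1]
c=np.zeros((600,800,3),np.uint8)
c[:,:600]=cv2.resize(w[:,80:560],(600,600),interpolation=2)
c[:200,600:]=cv2.resize(s[230:330,235:335],(200,200),interpolation=2)
cv2.imwrite("pics/c5.png",c);print(r.sense())
E
```

```text
{'clock': 6.6667, 'qpos': array([-0.61,  0.18,  2.14,  0.53,  0.45, -0.95]), 'qvel': array([ 0.01,  0.05,  0.01,  0.05, -0.04, -0.04]), 'joint_efforts': array([ -0.15, -43.63, -27.67,   0.48,  -1.01,   0.51]), 'eef_pos': array([ 506.88, -256.52,  168.18]), 'tcp_rot': array([2.67, 0.  , 1.48]), 'contact_force': array([ 0.3 , -0.91, -0.42]), 'wrist_torque': array([ 0.01,  0.25, -0.04]), 'grasp_force': 28.276811242103577, 'opening': 0.7652075129611368}
```

View pics/c5.png

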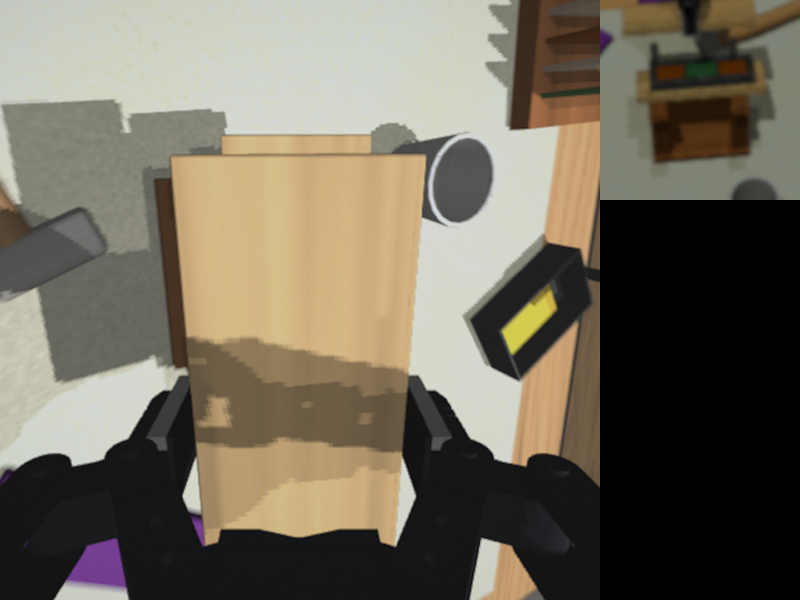

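The top board is held level between the fingers (far corners at 172,156 and 424,154) and the panel stayed on the lower board. Next I work out the board's offset in the hand.

```bash
python3 - <<'E'
from h import *
from rig import r
w=load("wrist3");s=r.sense();A=R.from_euler('xyz',s["tcp_rot"]);p=s["eef_pos"]
ob=[((-80,-33),(172,156)),((-80,33),(424,154))]
def res(q):
    o=[]
    Rz=R.from_euler('z',q[3]).as_matrix()
    for l,u in ob:
        P=p+A.apply(Rz@[l[0],l[1],0]+q[:3]); o+=list(proj(w,P)-np.array([80+u[0]/1.25,u[1]/1.25]))
    return o
x=least_squares(res,[0,0,-20,0]);print("board top-face centre in tool",x.x[:3],np.degrees(x.x[3]),x.fun)
for l in((80,-33),(80,33)):
    u=proj(w,p+A.apply(R.from_euler('z',x.x[3]).as_matrix()@[*l,0]+x.x[:3]));print((u-[80,0])*1.25)
# board vs pad, top-cam frame for world consistency: pad
E
```

```text
board top-face centre in tool [160.97  -1.27 -17.61] -0.4049820942819651 [-0.  0.  0.  0.]
[  71.01 -954.78]
[ 508.56 -964.52]
```

```bash
cat > off.py <<'E'
from h import *
from rig import r
def held(w,s,ob,L,W):
    A=R.from_euler('xyz',s["tcp_rot"]);p=s["eef_pos"]
    f=lambda q:np.concatenate([proj(w,p+A.apply(R.from_euler('z',q[3]).as_matrix()@[l[0]*L,l[1]*W,0]+q[:3]))-np.array(u) for l,u in ob])
    return least_squares(f,[0,0,-20,0])
E
python3 - <<'E'
from off import *
w=load("wrist3");s=r.sense()
v=lambda a,b:(80+a/1.25,b/1.25)
x=held(w,s,[((1,-1),v(172,156)),((1,1),v(424,154))],80,33);print(x.x[:3],np.degrees(x.x[3]),x.fun)
A=R.from_euler('xyz',s["tcp_rot"])
for l in((-80,-33),(-80,33)):
    u=proj(w,s["eef_pos"]+A.apply(R.from_euler('z',x.x[3]).as_matrix()@[*l,0]+x.x[:3]));print((u-[80,0])*1.25)
E
```

```text
[  0.97  -0.14 -17.61] -0.4049820942549373 [ 0. -0. -0. -0.]
[212.91 605.92]
[389.86 605.54]
```

```bash
python3 - <<'E'
from off import *
s=r.sense()
P=s["eef_pos"]+np.array([-20,20,70])
p,a=plan(s["eef_pos"],s["tcp_rot"],P,s["tcp_rot"],3,.6)
plan(p,a,[530,-70,230],[np.pi,0,np.pi/2+.02],8,.6)
E
```

```text
--
{"dp":[0.15, 0.1, -0.6],"turn":[0.0, 0.0, 0.0],"fingers":0.6},
{"dp":[0.15, 0.11, -0.6],"turn":[0.0, 0.0, -0.0],"fingers":0.6},
{"dp":[0.15, 0.1, -0.61],"turn":[0.0, 0.0, -0.0],"fingers":0.6},
end [ 486.67 -236.39  238.22] [2.67 0.   1.48]
--
{"dp":[0.53, 0.06, 0.06],"turn":[0.57, 0.03, -0.13],"fingers":0.6},
{"dp":[0.53, 0.08, 0.06],"turn":[0.56, 0.04, -0.14],"fingers":0.6},
{"dp":[0.53, 0.09, 0.06],"turn":[0.57, 0.03, -0.13],"fingers":0.6},
{"dp":[0.53, 0.1, 0.05],"turn":[0.56, 0.04, -0.13],"fingers":0.6},
{"dp":[0.52, 0.11, 0.05],"turn":[0.57, 0.03, -0.14],"fingers":0.6},
--
{"dp":[0.52, 0.11, 0.04],"turn":[0.56, 0.04, -0.13],"fingers":0.6},
{"dp":[0.52, 0.13, 0.04],"turn":[0.57, 0.03, -0.14],"fingers":0.6},
{"dp":[0.52, 0.13, 0.03],"turn":[0.56, 0.04, -0.13],"fingers":0.6},
end [529.93 -70.13 230.04] [ 3.14 -0.    1.59]
```

play_rows --rows '[{"dp":[0.15,0.1,-0.6],"turn":[0,0,0],"fingers":0.6},{"dp":[0.15,0.11,-0.6],"turn":[0,0,0],"fingers":0.6},{"dp":[0.15,0.1,-0.61],"turn":[0,0,0],"fingers":0.6}]'

```text
clock: 6.92
eef_pos: [486.1, -235.5, 235.7]
tcp_rot: [2.672, -0.001, 1.476]
contact_force: [0.5, 0.2, -0.1]
opening: 0.763
grasp_force: 29.1
```

play_rows --rows '[{"dp":[0.53,0.06,0.06],"turn":[0.57,0.03,-0.13],"fingers":0.6},{"dp":[0.53,0.08,0.06],"turn":[0.56,0.04,-0.14],"fingers":0.6},{"dp":[0.53,0.09,0.06],"turn":[0.57,0.03,-0.13],"fingers":0.6},{"dp":[0.53,0.1,0.05],"turn":[0.56,0.04,-0.13],"fingers":0.6},{"dp":[0.52,0.11,0.05],"turn":[0.57,0.03,-0.14],"fingers":0.6}]'

```text
clock: 7.33
eef_pos: [514.5, -130.7, 230.7]
tcp_rot: [2.969, 0.005, 1.549]
contact_force: [0.5, 0.1, -0.1]
opening: 0.763
grasp_force: 29.1
```

play_rows --rows '[{"dp":[0.52,0.11,0.04],"turn":[0.56,0.04,-0.13],"fingers":0.6},{"dp":[0.52,0.13,0.04],"turn":[0.57,0.03,-0.14],"fingers":0.6},{"dp":[0.52,0.13,0.03],"turn":[0.56,0.04,-0.13],"fingers":0.6},{"dp":[0,0,0],"turn":[0,0,0],"fingers":0.6},{"dp":[0,0,0],"turn":[0,0,0],"fingers":0.6}]'

```text
clock: 7.75
eef_pos: [530.5, -68.3, 226.8]
tcp_rot: [-3.139, -0.003, 1.594]
contact_force: [-0.3, -0.4, -1.3]
opening: 0.765
grasp_force: 29.1
```

```bash
cat >> off.py <<'E'
def padfit(f,mask,z,hx,hy,x0):
    """fit rectangle edges: boundary points of mask back-projected to plane z; robust distance to rectangle outline"""
    c,_=cv2.findContours(mask,cv2.RETR_EXTERNAL,cv2.CHAIN_APPROX_NONE);c=max(c,key=cv2.contourArea)[:,0]
    c=c[(c[:,0]>3)&(c[:,0]<636)&(c[:,1]>3)&(c[:,1]<476)]
    P=np.array([bp(f,u,v,z)[:2] for u,v in c])
    def res(q):
        M=np.array([[np.cos(q[2]),np.sin(q[2])],[-np.sin(q[2]),np.cos(q[2])]]);L=np.abs((P-q[:2])@M.T)
        dx=L[:,0]-hx;dy=L[:,1]-hy
        return np.where((dx<0)&(dy<0),np.maximum(dx,dy),np.hypot(np.maximum(dx,0),np.maximum(dy,0)))
    s=least_squares(res,x0,loss="soft_l1",f_scale=1.0)
    e=np.abs(res(s.x));return s.x,len(P),np.median(e),(e<2).mean()
def greymask(f,roi,sm=30,vm=125,vlo=35):
    h=cv2.cvtColor(f["pixels"],cv2.COLOR_RGB2HSV);m=((h[...,1]<sm)&(h[...,2]<vm)&(h[...,2]>vlo)).astype(np.uint8)
    k=np.zeros_like(m);u0,u1,v0,v1=roi;k[v0:v1,u0:u1]=1
    return cv2.morphologyEx(m*k,cv2.MORPH_OPEN,np.ones((3,3),np.uint8))
E
python3 - <<'E'
from off import *
w=r.grab_frame("wrist");pickle.dump(w,open("wrist4.pkl","wb"))
for n,roi in(("top0",(215,292,185,235)),("scene0",(335,425,250,300))):
    f=load(n);x=padfit(f,greymask(f,roi),6,45,90,[532,5,.02]);print(n,x,np.degrees(x[0][2]))
f=w
for c in ((45,90),(45,-90),(-45,-90),(-45,90)): print(c,proj(f,[532.5+c[0],5+c[1],6]))
m=greymask(f,(150,500,0,220)); print(m.sum(),[cv2.boundingRect(c) for c in cv2.findContours(m,0,1)[0] if cv2.contourArea(c)>300])
h=cv2.cvtColor(f["pixels"],cv2.COLOR_RGB2HSV)
u,v=proj(f,[532,60,6]).astype(int);print(u,v,h[v,u])
cv2.imwrite("pics/c6.png",f["pixels"][:,:,::-1])
s=r.sense();print(s["eef_pos"],s["tcp_rot"],s["opening"],s["grasp_force"])
E
```

```text
top0 (array([531.97,   5.8 ,   0.03]), 178, np.float64(1.4787514846320242), np.float64(0.7696629213483146)) 1.809445474357257
scene0 (array([531.82,   6.66,   0.04]), 188, np.float64(2.2269698159668323), np.float64(0.4734042553191489)) 2.0233637021922277
(45, 90) [375.3   26.29]
(45, -90) [363.01 221.49]
(-45, -90) [276.98 219.52]
(-45, 90) [274.27  23.76]
13649 [(150, 151, 69, 28), (457, 53, 43, 61), (272, 24, 101, 99), (158, 23, 29, 67)]
323 68 [ 90   7 112]
[529.81 -69.1  226.96] [-3.14 -0.    1.59] 0.7673026478411137 29.127248525619507
```

```bash
python3 - <<'E'
from off import *
w=load("wrist4");m=greymask(w,(240,410,0,118))
n,l,st,_=cv2.connectedComponentsWithStats(m);i=1+np.argmax(st[1:,4]);m=(l==i).astype(np.uint8)
c=cv2.findContours(m,0,1)[0][0][:,0]
# drop lowest rows by own fit: points v<112
cc=cv2.findContours(m,0,cv2.CHAIN_APPROX_NONE)[0][0][:,0];cc=cc[cc[:,1]<112]
P=np.array([bp(w,u+(0.5 if u>320 else -.5)*0,v,6)[:2] for u,v in cc])
def res(q):
    M=np.array([[np.cos(q[2]),np.sin(q[2])],[-np.sin(q[2]),np.cos(q[2])]]);L=(P-q[:2])@M.T
    return np.min(np.abs(np.c_[np.abs(L[:,0])-45,np.where(L[:,1]>0,L[:,1]-90,99)]),axis=1)
s=least_squares(res,[532,5,.02],loss="soft_l1");print(s.x,np.degrees(s.x[2]),np.abs(res(s.x)).mean(),np.abs(res(s.x)).max())
sh=[bp(w,*q,6) for q in ((272,24),(373,24))];print(sh)
E
```

```text
[532.08   5.23   0.02] 1.399023869759197 0.8439889948833035 8.620998092379459
[array([485.47,  94.77,   6.  ]), array([575.33,  96.75,   6.  ])]
```

```bash
python3 - <<'E'
from off import *
s=r.sense();A=[np.pi,0,1.593]
p,a=plan(s["eef_pos"],s["tcp_rot"],[532,4.5,100],A,5,.6)
plan(p,a,[532,4.5,12],A,5,.6)
E
```

```text
--
{"dp":[0.37, 0.02, 0.64],"turn":[-0.01, -0.01, -0.0],"fingers":0.6},
{"dp":[0.37, 0.02, 0.63],"turn":[-0.0, -0.01, -0.0],"fingers":0.6},
{"dp":[0.36, 0.02, 0.64],"turn":[-0.01, -0.0, -0.0],"fingers":0.6},
{"dp":[0.37, 0.02, 0.63],"turn":[-0.0, -0.01, -0.0],"fingers":0.6},
{"dp":[0.36, 0.02, 0.64],"turn":[-0.01, -0.0, -0.01],"fingers":0.6},
end [532.02   4.37  99.87] [ 3.14 -0.    1.59]
--
{"dp":[0.0, -0.0, 0.44],"turn":[0.0, -0.0, 0.0],"fingers":0.6},
{"dp":[0.0, -0.0, 0.44],"turn":[0.0, -0.0, 0.0],"fingers":0.6},
{"dp":[0.0, -0.0, 0.44],"turn":[0.0, -0.0, 0.0],"fingers":0.6},
{"dp":[0.0, -0.0, 0.44],"turn":[0.0, -0.0, 0.0],"fingers":0.6},
{"dp":[0.0, -0.0, 0.44],"turn":[0.0, -0.0, 0.0],"fingers":0.6},
end [532.04   4.38  11.87] [ 3.14 -0.    1.59]
```

play_rows --rows '[{"dp":[0.37,0.02,0.64],"turn":[0,0,0],"fingers":0.6},{"dp":[0.37,0.02,0.63],"turn":[0,0,0],"fingers":0.6},{"dp":[0.36,0.02,0.64],"turn":[0,0,0],"fingers":0.6},{"dp":[0.37,0.02,0.63],"turn":[0,0,0],"fingers":0.6},{"dp":[0.36,0.02,0.64],"turn":[0,0,0],"fingers":0.6}]'

```text
clock: 8.22
eef_pos: [531.4, 3.7, 100.0]
tcp_rot: [-3.14, -0.003, 1.589]
contact_force: [-0.5, 0.8, -1.3]
opening: 0.766
grasp_force: 29.1
```

play_rows --rows '[{"dp":[0,0,0.44],"turn":[0,0,0],"fingers":0.6},{"dp":[0,0,0.44],"turn":[0,0,0],"fingers":0.6},{"dp":[0,0,0.44],"turn":[0,0,0],"fingers":0.6},{"dp":[0,0,0.44],"turn":[0,0,0],"fingers":0.6},{"dp":[0,0,0.4],"turn":[0,0,0],"fingers":0.6}]'

```text
clock: 8.63
eef_pos: [531.0, 3.4, 13.7]
tcp_rot: [-3.14, -0.003, 1.59]
contact_force: [-1.1, 0.9, -0.2]
opening: 0.763
grasp_force: 29.1
```

play_rows --rows '[{"dp":[0,0,0.06],"turn":[0,0,0],"fingers":0.6},{"dp":[0,0,0.05],"turn":[0,0,0],"fingers":0.6},{"dp":[0,0,0],"turn":[0,0,0],"fingers":0.6}]'

```text
clock: 8.88
eef_pos: [531.6, 3.9, 10.5]
tcp_rot: [-3.139, -0.003, 1.59]
contact_force: [-0.3, -0.6, -1.7]
opening: 0.763
grasp_force: 29.1
```

play_rows --rows '[{"dp":[0.01,0.01,0.05],"turn":[0,0,0],"fingers":0.6},{"dp":[0.01,0,0.05],"turn":[0,0,0],"fingers":0.6},{"dp":[0,0,0.05],"turn":[0,0,0],"fingers":0.6},{"dp":[0,0,0],"turn":[0,0,0],"fingers":0.6}]'

```text
clock: 9.22
eef_pos: [532.1, 5.4, 4.2]
tcp_rot: [-3.139, -0.003, 1.591]
contact_force: [-0.0, -0.4, -0.1]
opening: 0.764
grasp_force: 29.1
```

play_rows --rows '[{"dp":[0,0,0.03],"turn":[0,0,0],"fingers":0.6},{"dp":[0,0,0],"turn":[0,0,0],"fingers":0.6}]'

```text
clock: 9.38
eef_pos: [532.0, 5.4, 2.9]
tcp_rot: [-3.139, -0.003, 1.591]
contact_force: [0.5, -0.3, -0.4]
opening: 0.768
grasp_force: 29.1
```

play_rows --rows '[{"dp":[0,0,0.03],"turn":[0,0,0],"fingers":0.6},{"dp":[0,0,0],"turn":[0,0,0],"fingers":0.6}]'

```text
clock: 9.55
eef_pos: [531.9, 5.4, 1.6]
tcp_rot: [-3.139, -0.003, 1.591]
contact_force: [-0.0, 0.4, -0.7]
opening: 0.763
grasp_force: 29.1
```

play_rows --rows '[{"dp":[0,0,0.03],"turn":[0,0,0],"fingers":0.6},{"dp":[0,0,0],"turn":[0,0,0],"fingers":0.6}]'

```text
clock: 9.72
eef_pos: [531.9, 5.4, 0.3]
tcp_rot: [-3.139, -0.003, 1.591]
contact_force: [-0.0, 0.1, -1.3]
opening: 0.769
grasp_force: 29.1
```

play_rows --rows '[{"dp":[0,0,0.02],"turn":[0,0,0],"fingers":0.6},{"dp":[0,0,0],"turn":[0,0,0],"fingers":0.6}]'

```text
clock: 9.88
eef_pos: [532.0, 5.4, -0.2]
tcp_rot: [-3.139, -0.003, 1.591]
contact_force: [-0.6, 0.3, 0.7]
opening: 0.768
grasp_force: 30.2
```

play_rows --rows '[{"dp":[0,0,0.02],"turn":[0,0,0],"fingers":0.6},{"dp":[0,0,0],"turn":[0,0,0],"fingers":0.6}]'

```text
clock: 10.05
eef_pos: [532.1, 5.4, -0.3]
tcp_rot: [-3.139, -0.003, 1.591]
contact_force: [-3.6, -0.3, 12.5]
opening: 0.771
grasp_force: 38.0
```

play_rows --rows '[{"dp":[0,0,-0.01],"turn":[0,0,0],"fingers":0},{"dp":[0,0,0],"turn":[0,0,0],"fingers":0},{"dp":[0,0,0],"turn":[0,0,0],"fingers":0},{"dp":[0,0,0],"turn":[0,0,0],"fingers":0}]'

```text
clock: 10.38
eef_pos: [532.0, 5.4, -0.8]
tcp_rot: [-3.139, -0.003, 1.591]
contact_force: [-0.2, 0.1, -0.7]
opening: 1.002
grasp_force: 0.0
```

play_rows --rows '[{"dp":[0,0,-0.3],"turn":[0,0,0],"fingers":0},{"dp":[0,0,-0.6],"turn":[0,0,0],"fingers":0},{"dp":[0,0,-0.9],"turn":[0,0,0],"fingers":0},{"dp":[0,0,-0.9],"turn":[0,0,0],"fingers":0},{"dp":[0,0,-0.9],"turn":[0,0,0],"fingers":0}]'

```text
clock: 10.8
eef_pos: [531.9, 4.9, 145.5]
tcp_rot: [-3.138, -0.003, 1.591]
contact_force: [1.0, -0.4, 0.1]
opening: 0.998
grasp_force: 0.0
```

play_rows --rows '[{"dp":[-0.5,0,-0.9],"turn":[0,0,0],"fingers":0},{"dp":[-0.5,0,-0.9],"turn":[0,0,0],"fingers":0},{"dp":[0,0,0],"turn":[0,0,0],"fingers":0},{"dp":[0,0,0],"turn":[0,0,0],"fingers":0}]'

```text
clock: 11.13
eef_pos: [534.7, -36.1, 218.3]
tcp_rot: [3.139, -0.002, 1.59]
contact_force: [-0.3, 1.0, -0.7]
opening: 1.0
grasp_force: 0.0
```

```bash
cat >> off.py <<'E'
def woodmask(f,roi,smin=45):
    h=cv2.cvtColor(f["pixels"],cv2.COLOR_RGB2HSV);m=((h[...,1]>smin)&(h[...,0]<32)).astype(np.uint8)
    k=np.zeros_like(m);u0,u1,v0,v1=[max(0,int(a)) for a in roi];k[v0:v1,u0:u1]=1;m=cv2.morphologyEx(m*k,cv2.MORPH_OPEN,np.ones((3,3),np.uint8))
    n,l,st,_=cv2.connectedComponentsWithStats(m);return (l==1+np.argmax(st[1:,4])).astype(np.uint8)
E
python3 - <<'E'
from off import *
w=r.grab_frame("wrist");pickle.dump(w,open("wrist5.pkl","wb"))
C=[proj(w,[532+a,5.5+b,18]) for a,b in((-60,-100),(60,-100),(60,100),(-60,100))];C=np.array(C);print(C)
lo=C.min(0);hi=C.max(0);m=woodmask(w,(lo[0],hi[0],lo[1],hi[1]));print(cv2.boundingRect(m),m.sum())
x=padfit(w,m,18,33,80,[532,5,.02]);print("board",x,np.degrees(x[0][2]))
x=padfit(w,((greymask(w,(lo[0],hi[0],lo[1],hi[1]))|m)),6,45,90,[532,5,.02]);print("pad",x,np.degrees(x[0][2]))
cv2.imwrite("pics/c7.png",w["pixels"][:,:,::-1])
E
```

```text
[[255.15 263.73]
 [371.95 265.66]
 [387.09  48.75]
 [246.63  45.72]]
(277, 72, 76, 174) 12286
board (array([532.46,   6.4 ,   0.03]), 482, np.float64(0.33372872732675773), np.float64(1.0)) 1.4686000542685869Traceback (most recent call last):
  File "<stdin>", line 6, in <module>
  File "off.py", line 20, in greymask
    k=np.zeros_like(m);u0,u1,v0,v1=roi;k[v0:v1,u0:u1]=1
                                       ~^^^^^^^^^^^^^
TypeError: slice indices must be integers or None or have an __index__ method
```

```bash
python3 - <<'E'
from off import *
w=load("wrist5");m=woodmask(w,(246,387,45,265));g=greymask(w,(246,387,45,262))|m
g=cv2.morphologyEx(g,cv2.MORPH_CLOSE,np.ones((5,5),np.uint8))
n,l,st,_=cv2.connectedComponentsWithStats(g);i=1+np.argmax(st[1:,4]);print(st[i])
x=padfit(w,(l==i).astype(np.uint8),6,45,90,[532,5,.02]);print("pad",x,np.degrees(x[0][2]))
# plan hover at rack for panel
from rig import r
s=r.sense();C=[528.3,-257,124.2];yw=np.radians(-5.3)
P,A=slope_pose(C,yw,0,0,90);plan(s["eef_pos"],s["tcp_rot"],P,A,8)
E
```

```text
[  246    61   119   189 18481]
pad (array([531.74,   7.04,   0.03]), 631, np.float64(1.035019681897552), np.float64(0.8114104595879557)) 1.9653799410792003
--
{"dp":[-0.68, -0.16, 0.04],"turn":[-0.56, -0.03, 0.13],"fingers":0},
{"dp":[-0.68, -0.15, 0.03],"turn":[-0.56, -0.04, 0.13],"fingers":0},
{"dp":[-0.68, -0.14, 0.02],"turn":[-0.56, -0.03, 0.13],"fingers":0},
{"dp":[-0.68, -0.13, 0.02],"turn":[-0.57, -0.04, 0.13],"fingers":0},
{"dp":[-0.69, -0.12, 0.01],"turn":[-0.56, -0.03, 0.13],"fingers":0},
--
{"dp":[-0.69, -0.12, 0.01],"turn":[-0.57, -0.04, 0.13],"fingers":0},
{"dp":[-0.68, -0.11, -0.0],"turn":[-0.56, -0.03, 0.13],"fingers":0},
{"dp":[-0.69, -0.09, -0.0],"turn":[-0.57, -0.04, 0.13],"fingers":0},
end [ 487.75 -253.21  204.28] [2.67 0.   1.48]
```

play_rows --rows '[{"dp":[-0.68,-0.16,0.04],"turn":[-0.56,-0.03,0.13],"fingers":0},{"dp":[-0.68,-0.15,0.03],"turn":[-0.56,-0.04,0.13],"fingers":0},{"dp":[-0.68,-0.14,0.02],"turn":[-0.56,-0.03,0.13],"fingers":0},{"dp":[-0.68,-0.13,0.02],"turn":[-0.57,-0.04,0.13],"fingers":0},{"dp":[-0.69,-0.12,0.01],"turn":[-0.56,-0.03,0.13],"fingers":0}]'

```text
clock: 11.6
eef_pos: [503.6, -171.6, 206.2]
tcp_rot: [2.85, 0.005, 1.522]
contact_force: [0.8, -0.1, 0.1]
opening: 1.001
grasp_force: 0.0
```

play_rows --rows '[{"dp":[-0.69,-0.12,0.01],"turn":[-0.57,-0.04,0.13],"fingers":0},{"dp":[-0.68,-0.11,0],"turn":[-0.56,-0.03,0.13],"fingers":0},{"dp":[-0.69,-0.09,0],"turn":[-0.57,-0.04,0.13],"fingers":0},{"dp":[0,0,0],"turn":[0,0,0],"fingers":0},{"dp":[0,0,0],"turn":[0,0,0],"fingers":0}]'

```text
clock: 12.02
eef_pos: [485.9, -253.1, 201.3]
tcp_rot: [2.675, -0.002, 1.476]
contact_force: [0.3, 0.1, -0.2]
opening: 1.0
grasp_force: 0.0
```

```bash
python3 - <<'E'
from off import *
w=r.grab_frame("wrist");pickle.dump(w,open("wrist6.pkl","wb"))
s=r.sense();print(s["eef_pos"],s["tcp_rot"])
cv2.imwrite("pics/c8.png",cv2.resize(w["pixels"][0:400,150:470,::-1],(480,600),interpolation=2))
E
```

```text
[ 486.77 -252.45  201.84] [ 2.67 -0.    1.48]
```

View pics/c8.png

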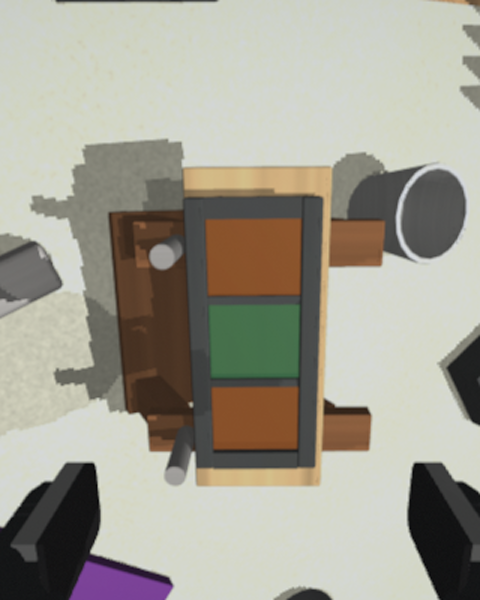

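The panel lies on the lower board (corners about 185,197 / 322,197 / 315,467 / 196,467), lower edges flush at the pins. I fit both poses.

```bash
python3 - <<'E'
from off import *
w=load("wrist6");v=lambda q:np.array([150+q[0]/1.5,q[1]/1.5])
def go(n,obs,hx,hy):
    L=[(-hx,hy),(hx,hy),(hx,-hy),(-hx,-hy)]
    f=lambda p:np.concatenate([proj(w,slope_pose(p[:3],p[3],*l,0)[0])-v(q) for l,q in zip(L,obs)])
    x=least_squares(f,[535,-257,110,-.09]);print(n,x.x[:3],np.degrees(x.x[3]),x.fun.round(1));return x.x
a=go("panel",[(185,197),(322,197),(315,467),(196,467)],30,65)
b=go("low",[(184,167),(331,167),(320,486),(197,486)],33,80)
# predicted from top board fit
for d in(12,24): print(slope_pose([528.3,-257,124.2],np.radians(-5.3),0,0,-d)[0])
E
```

```text
panel [ 532.51 -247.41  113.39] -5.134311166011138 [-0.8  0.5  1.2 -0.  -0.2 -0.4 -0.2 -0.2]
low [ 538.71 -250.61  104.32] -5.230458894971411 [-0.8  0.5  1.  -0.   0.1 -0.4 -0.4 -0.2]
[ 533.72 -257.5   113.51]
[ 539.15 -258.01  102.82]
```

```bash
python3 - <<'E'
from off import *
s=r.sense();C=[532.8,-247.6,113.4];yw=np.radians(-5.2)
P,A=slope_pose(C,yw,0,0,25);p,a=plan(s["eef_pos"],s["tcp_rot"],P,A,4)
P,A=slope_pose(C,yw,0,0,-17);plan(p,a,P,A,4)
E
```

```text
--
{"dp":[0.06, 0.0, 0.47],"turn":[-0.01, -0.0, -0.01],"fingers":0},
{"dp":[0.05, 0.0, 0.46],"turn":[-0.01, -0.0, -0.01],"fingers":0},
{"dp":[0.06, 0.01, 0.47],"turn":[-0.01, -0.0, -0.01],"fingers":0},
{"dp":[0.05, 0.0, 0.46],"turn":[-0.01, -0.01, -0.0],"fingers":0},
end [ 521.38 -246.72  135.64] [2.67 0.   1.48]
--
{"dp":[0.0, 0.0, 0.26],"turn":[-0.0, 0.0, -0.0],"fingers":0},
{"dp":[0.0, 0.0, 0.26],"turn":[-0.0, 0.0, -0.0],"fingers":0},
{"dp":[0.0, 0.0, 0.27],"turn":[-0.0, 0.0, -0.0],"fingers":0},
{"dp":[0.0, 0.0, 0.26],"turn":[-0.0, 0.0, -0.0],"fingers":0},
end [ 540.35 -248.47   98.21] [2.67 0.   1.48]
```

play_rows --rows '[{"dp":[0.06,0,0.47],"turn":[0,0,0],"fingers":0},{"dp":[0.05,0,0.46],"turn":[0,0,0],"fingers":0},{"dp":[0.06,0.01,0.47],"turn":[0,0,0],"fingers":0},{"dp":[0.05,0,0.46],"turn":[0,0,0],"fingers":0}]'

```text
clock: 12.4
eef_pos: [523.7, -245.3, 136.1]
tcp_rot: [2.673, -0.0, 1.482]
contact_force: [0.9, 0.4, -0.2]
opening: 1.001
grasp_force: 0.0
```

play_rows --rows '[{"dp":[0,0,0.26],"turn":[0,0,0],"fingers":0},{"dp":[0,0,0.26],"turn":[0,0,0],"fingers":0},{"dp":[0,0,0.27],"turn":[0,0,0],"fingers":0},{"dp":[0,0,0.26],"turn":[0,0,0],"fingers":0},{"dp":[0,0,0],"turn":[0,0,0],"fingers":0}]'

```text
clock: 12.82
eef_pos: [542.1, -246.5, 97.7]
tcp_rot: [2.675, -0.002, 1.482]
contact_force: [0.0, -0.6, -0.6]
opening: 1.0
grasp_force: 0.0
```

play_rows --rows '[{"dp":[0,0,0],"turn":[0,0,0],"fingers":0.6},{"dp":[0,0,0],"turn":[0,0,0],"fingers":0.6},{"dp":[0,0,0],"turn":[0,0,0],"fingers":0.6},{"dp":[0,0,0],"turn":[0,0,0],"fingers":0.6},{"dp":[0,0,0],"turn":[0,0,0],"fingers":0.6}]' --force 25

```text
clock: 13.23
eef_pos: [541.0, -247.6, 101.1]
tcp_rot: [2.672, -0.001, 1.481]
contact_force: [-12.2, 5.6, 20.3]
opening: 0.716
grasp_force: 23.5
```

play_rows --rows '[{"dp":[0,0,-0.1],"turn":[0,0,0],"fingers":0.6},{"dp":[0,0,-0.1],"turn":[0,0,0],"fingers":0.6},{"dp":[0,0,-0.1],"turn":[0,0,0],"fingers":0.6},{"dp":[0,0,0],"turn":[0,0,0],"fingers":0.6}]'

```text
clock: 13.57
eef_pos: [536.0, -248.5, 111.2]
tcp_rot: [2.671, 0.001, 1.48]
contact_force: [-0.1, -0.2, -1.5]
opening: 0.695
grasp_force: 29.2
```

play_rows --rows '[{"dp":[0,0,-0.2],"turn":[0,0,0],"fingers":0.6},{"dp":[0,0,-0.3],"turn":[0,0,0],"fingers":0.6},{"dp":[0,0,-0.4],"turn":[0,0,0],"fingers":0.6},{"dp":[0,0,-0.3],"turn":[0,0,0],"fingers":0.6},{"dp":[0,0,-0.2],"turn":[0,0,0],"fingers":0.6}]'

```text
clock: 13.98
eef_pos: [510.4, -246.4, 161.5]
tcp_rot: [2.671, 0.001, 1.479]
contact_force: [-0.1, -0.6, -0.7]
opening: 0.697
grasp_force: 29.2
```

```bash
python3 - <<'E'
from off import *
s=r.sense();print(s["eef_pos"],s["tcp_rot"],s["opening"],s["grasp_force"],s["contact_force"],s["wrist_torque"])
w=r.grab_frame("wrist");pickle.dump(w,open("wrist7.pkl","wb"));sc=r.grab_frame("scene");pickle.dump(sc,open("scene7.pkl","wb"))
c=np.zeros((600,800,3),np.uint8)
c[:,:600]=cv2.resize(w["pixels"][:,80:560,::-1],(600,600),interpolation=2)
c[:200,600:]=cv2.resize(sc["pixels"][230:330,235:335,::-1],(200,200),interpolation=2)
cv2.imwrite("pics/c9.png",c)
E
```

```text
[ 510.36 -246.38  161.46] [2.67 0.   1.48] 0.6965781217189227 29.244358241558075 [-0.12 -0.58 -0.67] [0.04 0.29 0.02]
```

View pics/c9.png

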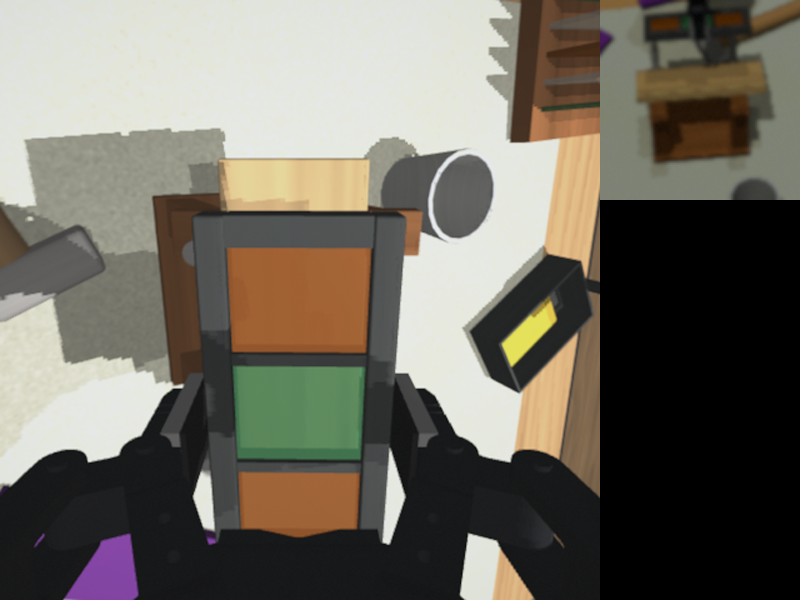

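The panel is held flat (far corners at 194,213 and 405,213) and the lower board stayed on the rack. I compute its in-hand offset and refine the tray pose.

```bash
python3 - <<'E'
from off import *
w=load("wrist7");s=r.sense();v=lambda a,b:(80+a/1.25,b/1.25)
x=held(w,s,[((1,-1),v(194,213)),((1,1),v(405,213))],65,30);print("held",x.x[:3],np.degrees(x.x[3]))
w1=load("wrist1");C=np.array([[200,85,73],[200,-85,73],[0,-85,73],[0,85,73]],float)
o=[(w1,2,122*1.6,139*1.6),(w1,3,274*1.6,136*1.6)]
y,f=fit(C,o,[545,260,0]);print("tray wrist",y[:2],np.degrees(y[2]),"centre",y[:2]+100*np.array([np.cos(y[2]),np.sin(y[2])]),f.round(1))
# floor (inner) bright wood in top2
t=load("top2");h=cv2.cvtColor(t["pixels"],cv2.COLOR_RGB2HSV)
for q in((620,260,14),(560,260,14),(700,230,14)):
    u,vv=proj(t,q).astype(int);print(h[vv,u])
p,a=plan(s["eef_pos"],s["tcp_rot"],[525,-200,230],[2.8,0,1.5],3,.6)
p,a=plan(p,a,[610,130,260],[np.pi,0,np.pi/2+.06],11,.6)
E
```

```text
held [ -0.14   0.62 -13.16] -0.002993682135249099
tray wrist [533.78 261.98] 3.6074387651901656 centre [633.58 268.27] [-2.4  0.3  2.4  0.2]
[ 27  95 167]
[ 29  89 167]
[ 27  96 167]
--
{"dp":[0.4, 0.33, -0.47],"turn":[0.41, 0.03, -0.06],"fingers":0.6},
{"dp":[0.4, 0.31, -0.48],"turn":[0.42, 0.03, -0.06],"fingers":0.6},
{"dp":[0.39, 0.3, -0.5],"turn":[0.41, 0.03, -0.06],"fingers":0.6},
end [ 525.01 -200.    230.01] [2.8 0.  1.5]
--
{"dp":[0.76, 0.15, -0.02],"turn":[0.3, 0.02, -0.11],"fingers":0.6},
{"dp":[0.76, 0.16, -0.02],"turn":[0.3, 0.02, -0.11],"fingers":0.6},
{"dp":[0.76, 0.17, -0.02],"turn":[0.3, 0.02, -0.11],"fingers":0.6},
{"dp":[0.76, 0.18, -0.03],"turn":[0.29, 0.02, -0.11],"fingers":0.6},
{"dp":[0.75, 0.19, -0.03],"turn":[0.3, 0.02, -0.11],"fingers":0.6},
--
{"dp":[0.75, 0.19, -0.04],"turn":[0.29, 0.02, -0.11],"fingers":0.6},
{"dp":[0.75, 0.2, -0.04],"turn":[0.3, 0.02, -0.12],"fingers":0.6},
{"dp":[0.75, 0.21, -0.05],"turn":[0.29, 0.02, -0.11],"fingers":0.6},
{"dp":[0.74, 0.22, -0.05],"turn":[0.3, 0.02, -0.12],"fingers":0.6},
{"dp":[0.74, 0.23, -0.06],"turn":[0.29, 0.02, -0.11],"fingers":0.6},
--
{"dp":[0.75, 0.23, -0.06],"turn":[0.3, 0.01, -0.12],"fingers":0.6},
end [610.06 130.17 260.07] [-3.14  0.    1.63]
```

```bash
python3 - <<'E'
from off import *
for n,P0 in(("top2",(632,262,14)),("scene2",(632,262,14))):
    f=load(n);h=cv2.cvtColor(f["pixels"],cv2.COLOR_RGB2HSV);u,v=proj(f,P0).astype(int)
    m=((h[...,0]>=22)&(h[...,0]<36)&(h[...,1]>60)).astype(np.uint8);m=cv2.morphologyEx(m,cv2.MORPH_OPEN,np.ones((3,3),np.uint8))
    _,l=cv2.connectedComponents(m);m=(l==l[v,u]).astype(np.uint8);print(n,h[v,u],m.sum(),cv2.boundingRect(m))
    yy,xx=np.nonzero(m);W=np.array([bp(f,a,b,14)[:2] for a,b in zip(xx,yy)])
    c,s=np.cos(.06),np.sin(.06);L=np.c_[(W-[632,262])@[c,s],(W-[632,262])@[-s,c]]
    for lab,ax,ot in(("x",0,1),("y",1,0)):
        B=[]
        for q in np.arange(-60,61,20):
            k=L[np.abs(L[:,ot]-q)<6][:,ax]
            B.append((q,k.min().round(),k.max().round()) if len(k) else None)
        print(lab,[tuple(map(float,b)) for b in B if b])
E
```

```text
top2 [ 28  95 167] 2576 (135, 147, 50, 59)
x [(-60.0, -79.0, 78.0), (-40.0, -84.0, 79.0), (-20.0, -84.0, 80.0), (0.0, -85.0, 81.0), (20.0, -84.0, 79.0), (40.0, -86.0, 80.0), (60.0, -83.0, 78.0)]
y [(-60.0, -55.0, 69.0), (-40.0, -56.0, 68.0), (-20.0, -54.0, 70.0), (0.0, -55.0, 70.0), (20.0, -56.0, 83.0), (40.0, -56.0, 83.0), (60.0, -57.0, 82.0)]
scene2 [ 27 109 126] 2194 (457, 257, 67, 55)
x [(-40.0, -90.0, 63.0), (-20.0, -90.0, 65.0), (0.0, -92.0, 65.0), (20.0, -94.0, 65.0), (40.0, -95.0, 65.0), (60.0, -88.0, 62.0)]
y [(-60.0, -44.0, 69.0), (-40.0, -44.0, 70.0), (-20.0, -44.0, 71.0), (0.0, -44.0, 72.0), (20.0, -44.0, 84.0), (40.0, -44.0, 84.0), (60.0, -43.0, 83.0)]
```

play_rows --rows '[{"dp":[0.4,0.33,-0.47],"turn":[0.41,0.03,-0.06],"fingers":0.6},{"dp":[0.4,0.31,-0.48],"turn":[0.42,0.03,-0.06],"fingers":0.6},{"dp":[0.39,0.3,-0.5],"turn":[0.41,0.03,-0.06],"fingers":0.6}]'

```text
clock: 14.33
eef_pos: [523.9, -200.4, 227.2]
tcp_rot: [2.803, -0.001, 1.498]
contact_force: [1.2, 0.5, -1.9]
opening: 0.7
grasp_force: 29.2
```

play_rows --rows '[{"dp":[0.76,0.15,-0.02],"turn":[0.3,0.02,-0.11],"fingers":0.6},{"dp":[0.76,0.16,-0.02],"turn":[0.3,0.02,-0.11],"fingers":0.6},{"dp":[0.76,0.17,-0.02],"turn":[0.3,0.02,-0.11],"fingers":0.6},{"dp":[0.76,0.18,-0.03],"turn":[0.29,0.02,-0.11],"fingers":0.6},{"dp":[0.75,0.19,-0.03],"turn":[0.3,0.02,-0.11],"fingers":0.6}]'

```text
clock: 14.75
eef_pos: [563.5, -48.7, 240.7]
tcp_rot: [2.957, 0.003, 1.559]
contact_force: [-0.0, -0.4, -1.7]
opening: 0.695
grasp_force: 29.2
```

play_rows --rows '[{"dp":[0.75,0.19,-0.04],"turn":[0.29,0.02,-0.11],"fingers":0.6},{"dp":[0.75,0.2,-0.04],"turn":[0.3,0.02,-0.12],"fingers":0.6},{"dp":[0.75,0.21,-0.05],"turn":[0.29,0.02,-0.11],"fingers":0.6},{"dp":[0.74,0.22,-0.05],"turn":[0.3,0.02,-0.12],"fingers":0.6},{"dp":[0.74,0.23,-0.06],"turn":[0.29,0.02,-0.11],"fingers":0.6}]'

```text
clock: 15.17
eef_pos: [602.1, 101.2, 254.5]
tcp_rot: [3.111, -0.001, 1.62]
contact_force: [0.7, -0.6, -2.0]
opening: 0.692
grasp_force: 29.2
```

play_rows --rows '[{"dp":[0.75,0.23,-0.06],"turn":[0.3,0.01,-0.12],"fingers":0.6},{"dp":[0.7,0,0],"turn":[0,0,0],"fingers":0.6},{"dp":[0.7,0,0],"turn":[0,0,0],"fingers":0.6},{"dp":[0,0,0],"turn":[0,0,0],"fingers":0.6},{"dp":[0,0,0],"turn":[0,0,0],"fingers":0.6}]'

```text
clock: 15.58
eef_pos: [605.9, 187.2, 256.9]
tcp_rot: [-3.141, -0.001, 1.634]
contact_force: [0.2, -0.3, -1.6]
opening: 0.693
grasp_force: 29.2
```

```bash
python3 - <<'E'
from off import *
f=r.grab_frame("wrist");pickle.dump(f,open("wrist8.pkl","wb"));s=r.sense();print(s["eef_pos"],s["tcp_rot"],s["opening"])
h=cv2.cvtColor(f["pixels"],cv2.COLOR_RGB2HSV)
for c in((94,79),(94,-79),(-94,79)):print(proj(f,[632+c[0],262+c[1],14]),proj(f,[632+c[0]*1.06,262+c[1]*1.07,73]))
m=((h[...,0]>=22)&(h[...,0]<36)&(h[...,1]>60)).astype(np.uint8);m=cv2.morphologyEx(m,cv2.MORPH_OPEN,np.ones((3,3),np.uint8))
n,l,st,_=cv2.connectedComponentsWithStats(m);i=1+np.argmax(st[1:,4]);print(st[i]);yy,xx=np.nonzero(l==i)
W=np.array([bp(f,a,b,14)[:2] for a,b in zip(xx,yy)]);c,s_=np.cos(.06),np.sin(.06);L=np.c_[(W-[632,262])@[c,s_],(W-[632,262])@[-s_,c]]
for lab,ax,ot in(("x",0,1),("y",1,0)):
    print(lab,[(int(q),float(k.min().round()),float(k.max().round())) for q in np.arange(-80,81,20) for k in [L[np.abs(L[:,ot]-q)<4][:,ax]] if len(k)])
E
```

```text
[606.01 186.04 257.06] [ 3.14 -0.    1.63] 0.6933086700455395
[452.46  50.69] [486.61  29.71]
[426.67 210.52] [449.35 231.16]
[256.85  36.7 ] [237.54  11.57]
[ 256   39  178   51 7021]
x [(40, -92.0, -36.0), (60, -89.0, 80.0), (80, -88.0, 80.0)]
y [(-80, 38.0, 80.0), (-60, 41.0, 81.0), (-40, 43.0, 80.0), (-20, 45.0, 81.0), (0, 45.0, 82.0), (20, 46.0, 83.0), (40, 47.0, 83.0), (60, 46.0, 82.0), (80, 46.0, 83.0)]
```

```bash
python3 - <<'E'
from off import *
s=r.sense();A=[np.pi,0,1.636]
p,a=plan(s["eef_pos"],s["tcp_rot"],[633.5,264.5,120],A,6,.6)
p,a=plan(p,a,[633.5,264.5,25],A,8,.6)
E
```

```text
--
{"dp":[0.32, 0.13, 0.57],"turn":[0.0, -0.0, -0.0],"fingers":0.6},
{"dp":[0.32, 0.14, 0.57],"turn":[0.0, -0.0, -0.01],"fingers":0.6},
{"dp":[0.32, 0.13, 0.57],"turn":[0.0, -0.0, -0.0],"fingers":0.6},
{"dp":[0.32, 0.14, 0.57],"turn":[0.0, -0.0, -0.01],"fingers":0.6},
{"dp":[0.32, 0.14, 0.57],"turn":[0.0, -0.0, -0.0],"fingers":0.6},
--
{"dp":[0.31, 0.13, 0.58],"turn":[0.0, -0.01, -0.01],"fingers":0.6},
end [633.49 264.48 119.94] [3.14 0.   1.64]
--
{"dp":[0.0, 0.0, 0.3],"turn":[0.0, 0.0, 0.0],"fingers":0.6},
{"dp":[0.0, 0.0, 0.3],"turn":[0.0, 0.0, 0.0],"fingers":0.6},
{"dp":[0.0, 0.0, 0.3],"turn":[0.0, 0.0, 0.0],"fingers":0.6},
{"dp":[0.0, 0.0, 0.29],"turn":[0.0, 0.0, 0.0],"fingers":0.6},
{"dp":[0.0, 0.0, 0.3],"turn":[0.0, 0.0, 0.0],"fingers":0.6},
--
{"dp":[0.0, 0.0, 0.29],"turn":[0.0, 0.0, 0.0],"fingers":0.6},
{"dp":[0.0, 0.0, 0.3],"turn":[0.0, 0.0, 0.0],"fingers":0.6},
{"dp":[0.0, 0.0, 0.29],"turn":[0.0, 0.0, 0.0],"fingers":0.6},
end [633.5  264.47  25.14] [3.14 0.   1.64]
```

play_rows --rows '[{"dp":[0.32,0.13,0.57],"turn":[0,0,0],"fingers":0.6},{"dp":[0.32,0.14,0.57],"turn":[0,0,0],"fingers":0.6},{"dp":[0.32,0.13,0.57],"turn":[0,0,0],"fingers":0.6},{"dp":[0.32,0.14,0.57],"turn":[0,0,0],"fingers":0.6},{"dp":[0.32,0.14,0.57],"turn":[0,0,0],"fingers":0.6}]'

```text
clock: 16.05
eef_pos: [630.1, 250.4, 143.0]
tcp_rot: [3.14, -0.001, 1.63]
contact_force: [0.7, 0.2, -1.8]
opening: 0.695
grasp_force: 29.2
```

play_rows --rows '[{"dp":[0.31,0.13,0.58],"turn":[0,0,0],"fingers":0.6},{"dp":[0,0,0.3],"turn":[0,0,0],"fingers":0.6},{"dp":[0,0,0.3],"turn":[0,0,0],"fingers":0.6},{"dp":[0,0,0.3],"turn":[0,0,0],"fingers":0.6},{"dp":[0,0,0.3],"turn":[0,0,0],"fingers":0.6}]'

```text
clock: 16.47
eef_pos: [634.6, 263.1, 72.8]
tcp_rot: [3.14, -0.001, 1.631]
contact_force: [0.6, 1.1, -0.7]
opening: 0.694
grasp_force: 29.2
```

play_rows --rows '[{"dp":[0,0,0.3],"turn":[0,0,0],"fingers":0.6},{"dp":[0,0,0.3],"turn":[0,0,0],"fingers":0.6},{"dp":[0,0,0.2],"turn":[0,0,0],"fingers":0.6},{"dp":[0,0,0.15],"turn":[0,0,0],"fingers":0.6},{"dp":[0,0,0],"turn":[0,0,0],"fingers":0.6}]'

```text
clock: 16.88
eef_pos: [633.5, 263.8, 33.6]
tcp_rot: [-3.141, -0.001, 1.632]
contact_force: [-0.3, -0.2, -1.4]
opening: 0.689
grasp_force: 29.2
```

play_rows --rows '[{"dp":[0,0,0.12],"turn":[0,0,0],"fingers":0.6},{"dp":[0,0,0.12],"turn":[0,0,0],"fingers":0.6},{"dp":[0,0,0.1],"turn":[0,0,0],"fingers":0.6},{"dp":[0,0,0],"turn":[0,0,0],"fingers":0.6}]'

```text
clock: 17.22
eef_pos: [633.9, 264.0, 20.7]
tcp_rot: [3.141, -0.001, 1.632]
contact_force: [-0.4, -1.4, -2.1]
opening: 0.696
grasp_force: 29.2
```

play_rows --rows '[{"dp":[0,0,0.05],"turn":[0,0,0],"fingers":0.6},{"dp":[0,0,0],"turn":[0,0,0],"fingers":0.6}]'

```text
clock: 17.38
eef_pos: [634.3, 264.2, 19.3]
tcp_rot: [3.14, -0.001, 1.632]
contact_force: [-0.1, -0.5, -1.7]
opening: 0.697
grasp_force: 29.2
```

play_rows --rows '[{"dp":[0,0,0.03],"turn":[0,0,0],"fingers":0.6},{"dp":[0,0,0],"turn":[0,0,0],"fingers":0.6}]'

```text
clock: 17.55
eef_pos: [634.4, 264.2, 18.3]
tcp_rot: [3.14, -0.001, 1.632]
contact_force: [0.8, 0.1, -1.8]
opening: 0.691
grasp_force: 29.2
```

play_rows --rows '[{"dp":[0,0,0.03],"turn":[0,0,0],"fingers":0.6},{"dp":[0,0,0],"turn":[0,0,0],"fingers":0.6}]'

```text
clock: 17.72
eef_pos: [634.3, 264.1, 17.0]
tcp_rot: [3.14, -0.001, 1.632]
contact_force: [-0.6, -0.2, -1.6]
opening: 0.69
grasp_force: 29.2
```

play_rows --rows '[{"dp":[0,0,0.03],"turn":[0,0,0],"fingers":0.6},{"dp":[0,0,0.02],"turn":[0,0,0],"fingers":0.6},{"dp":[0,0,0],"turn":[0,0,0],"fingers":0.6}]'

```text
clock: 17.97
eef_pos: [634.2, 264.1, 14.9]
tcp_rot: [3.141, -0.001, 1.632]
contact_force: [0.2, -0.5, -1.4]
opening: 0.69
grasp_force: 29.2
```

play_rows --rows '[{"dp":[0,0,0.02],"turn":[0,0,0],"fingers":0.6},{"dp":[0,0,0],"turn":[0,0,0],"fingers":0.6}]'

```text
clock: 18.13
eef_pos: [634.2, 264.1, 14.1]
tcp_rot: [3.14, -0.001, 1.632]
contact_force: [0.5, 0.5, -1.6]
opening: 0.693
grasp_force: 29.2
```

play_rows --rows '[{"dp":[0,0,0.02],"turn":[0,0,0],"fingers":0.6},{"dp":[0,0,0],"turn":[0,0,0],"fingers":0.6}]'

```text
clock: 18.3
eef_pos: [634.2, 264.1, 13.3]
tcp_rot: [3.14, -0.001, 1.632]
contact_force: [0.1, -0.2, -0.9]
opening: 0.692
grasp_force: 29.2
```

play_rows --rows '[{"dp":[0,0,0.02],"turn":[0,0,0],"fingers":0.6},{"dp":[0,0,0],"turn":[0,0,0],"fingers":0.6}]'

```text
clock: 18.47
eef_pos: [634.3, 264.1, 12.5]
tcp_rot: [3.14, -0.001, 1.632]
contact_force: [-0.6, -0.1, -1.8]
opening: 0.695
grasp_force: 29.2
```

play_rows --rows '[{"dp":[0,0,0.02],"turn":[0,0,0],"fingers":0.6},{"dp":[0,0,0],"turn":[0,0,0],"fingers":0.6}]'

```text
clock: 18.63
eef_pos: [634.2, 264.1, 11.7]
tcp_rot: [3.14, -0.001, 1.632]
contact_force: [0.1, 0.2, -1.9]
opening: 0.693
grasp_force: 29.2
```

play_rows --rows '[{"dp":[0,0,0.02],"turn":[0,0,0],"fingers":0.6},{"dp":[0,0,0],"turn":[0,0,0],"fingers":0.6}]'

```text
clock: 18.8
eef_pos: [634.2, 264.1, 10.9]
tcp_rot: [3.14, -0.001, 1.632]
contact_force: [0.9, 0.4, -2.4]
opening: 0.696
grasp_force: 29.2
```

play_rows --rows '[{"dp":[0,0,0.02],"turn":[0,0,0],"fingers":0.6},{"dp":[0,0,0],"turn":[0,0,0],"fingers":0.6}]'

```text
clock: 18.97
eef_pos: [634.2, 264.2, 10.1]
tcp_rot: [3.14, -0.001, 1.632]
contact_force: [-1.0, -0.5, -1.9]
opening: 0.693
grasp_force: 29.2
```

play_rows --rows '[{"dp":[0,0,0.02],"turn":[0,0,0],"fingers":0.6},{"dp":[0,0,0],"turn":[0,0,0],"fingers":0.6}]'

```text
clock: 19.13
eef_pos: [634.3, 264.2, 9.3]
tcp_rot: [3.14, -0.001, 1.632]
contact_force: [-0.2, -0.3, -1.3]
opening: 0.698
grasp_force: 29.2
```

play_rows --rows '[{"dp":[0,0,0.02],"turn":[0,0,0],"fingers":0.6},{"dp":[0,0,0],"turn":[0,0,0],"fingers":0.6}]'

```text
clock: 19.3
eef_pos: [634.3, 264.2, 9.3]
tcp_rot: [3.14, -0.001, 1.632]
contact_force: [-1.1, -0.5, 3.6]
opening: 0.694
grasp_force: 32.0
```

play_rows --rows '[{"dp":[0,0,0.02],"turn":[0,0,0],"fingers":0.6},{"dp":[0,0,0],"turn":[0,0,0],"fingers":0.6}]'

```text
clock: 19.47
eef_pos: [634.4, 264.2, 9.2]
tcp_rot: [3.14, -0.001, 1.632]
contact_force: [-3.8, -1.5, 11.5]
opening: 0.69
grasp_force: 36.0
```

play_rows --rows '[{"dp":[0,0,-0.03],"turn":[0,0,0],"fingers":0.4},{"dp":[0,0,0],"turn":[0,0,0],"fingers":0},{"dp":[0,0,0],"turn":[0,0,0],"fingers":0},{"dp":[0,0,0],"turn":[0,0,0],"fingers":0},{"dp":[0,0,0],"turn":[0,0,0],"fingers":0}]'

```text
clock: 19.88
eef_pos: [634.3, 264.2, 8.9]
tcp_rot: [3.14, -0.001, 1.632]
contact_force: [0.3, 0.1, -0.0]
opening: 0.994
grasp_force: 0.0
```

play_rows --rows '[{"dp":[0,0,-0.2],"turn":[0,0,0],"fingers":0},{"dp":[0,0,-0.6],"turn":[0,0,0],"fingers":0},{"dp":[0,0,-0.9],"turn":[0,0,0],"fingers":0},{"dp":[0,0,-0.9],"turn":[0,0,0],"fingers":0},{"dp":[0,0,-0.9],"turn":[0,0,0],"fingers":0}]'

```text
clock: 20.3
eef_pos: [633.8, 263.8, 150.8]
tcp_rot: [3.141, -0.001, 1.632]
contact_force: [0.5, -0.0, -0.2]
opening: 0.998
grasp_force: 0.0
```

play_rows --rows '[{"dp":[-0.3,0,-0.9],"turn":[0,0,0],"fingers":0},{"dp":[-0.4,0,-0.9],"turn":[0,0,0],"fingers":0},{"dp":[-0.4,0,-0.9],"turn":[0,0,0],"fingers":0},{"dp":[0,0,0],"turn":[0,0,0],"fingers":0},{"dp":[0,0,0],"turn":[0,0,0],"fingers":0}]'

```text
clock: 20.72
eef_pos: [638.1, 219.5, 260.5]
tcp_rot: [3.135, -0.003, 1.631]
contact_force: [-0.4, -0.2, -0.6]
opening: 0.997
grasp_force: 0.0
```

```bash
python3 - <<'E'
from off import *
f=r.grab_frame("wrist");pickle.dump(f,open("wrist9.pkl","wb"));s=r.sense();print(s["eef_pos"],s["tcp_rot"])
cv2.imwrite("pics/c10.png",cv2.resize(f["pixels"][:,110:530,::-1],(700,800),interpolation=2)[:600] if 0 else cv2.resize(f["pixels"][0:360,80:560,::-1],(800,600),interpolation=2))
E
```

```text
[636.86 219.74 258.08] [ 3.14 -0.    1.63]
```

View pics/c10.png

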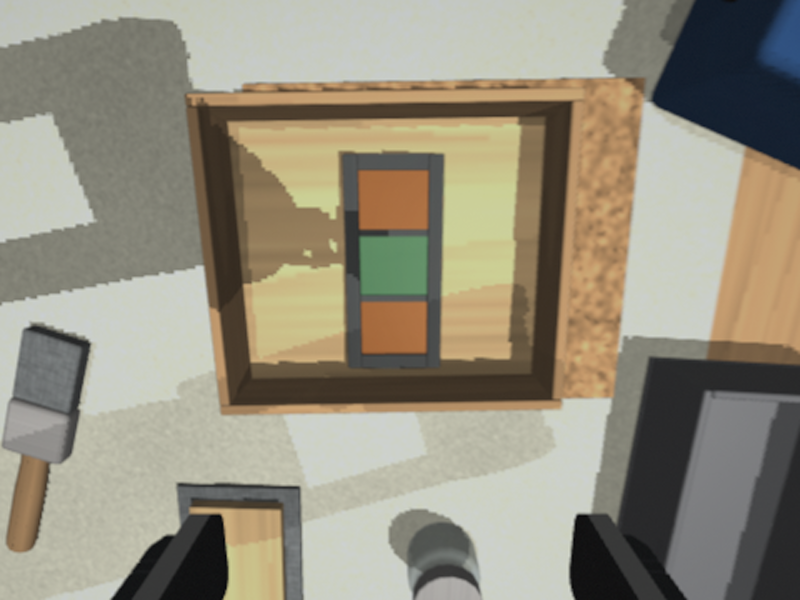

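The panel lies flat and face up near the middle of the case (panel corners about 343,154 / 443,153 / 438,367 / 348,367; floor corners about 230,122 / 546,116 / 533,373 / 252,379). I check its centring and plan the return to the rack.

```bash
python3 - <<'E'
from off import *
f=load("wrist9");v=lambda q:(80+q[0]*.6,q[1]*.6)
F=np.array([bp(f,*v(q),14)[:2] for q in((230,122),(546,116),(533,373),(252,379))]);Pn=np.array([bp(f,*v(q),26)[:2] for q in((343,154),(443,153),(438,367),(348,367))])
print(F,F.mean(0));print(Pn,Pn.mean(0),"diff",Pn.mean(0)-F.mean(0))
d=F[1]-F[0];print(np.degrees(np.arctan2(d[1],d[0])),[np.degrees(np.arctan2(*(Pn[0]-Pn[3])[[0,1]]))])
s=r.sense()
p,a=plan(s["eef_pos"],s["tcp_rot"],[560,-60,250],[2.95,0,1.56],8)
C=[538.7,-250.8,103.8];P,A=slope_pose(C,np.radians(-5.2),0,0,90);print(P,A)
plan(p,a,P,A,7)
E
```

```text
[[533.71 340.34]
 [720.49 354.91]
 [733.27 197.41]
 [544.19 182.23]] [632.91 268.72]
[[602.07 325.96]
 [660.34 330.01]
 [667.81 201.01]
 [609.32 197.61]] [634.88 263.65] diff [ 1.97 -5.07]
4.4614256188172305 [np.float64(-3.234134166369796)]
--
{"dp":[-0.86, -0.29, 0.02],"turn":[-0.23, -0.01, 0.08],"fingers":0},
{"dp":[-0.86, -0.29, 0.02],"turn":[-0.22, -0.01, 0.08],"fingers":0},
{"dp":[-0.86, -0.28, 0.01],"turn":[-0.23, -0.01, 0.09],"fingers":0},
{"dp":[-0.87, -0.27, 0.01],"turn":[-0.22, -0.01, 0.08],"fingers":0},
{"dp":[-0.87, -0.26, -0.0],"turn":[-0.23, -0.01, 0.09],"fingers":0},
--
{"dp":[-0.87, -0.26, -0.01],"turn":[-0.22, -0.01, 0.08],"fingers":0},
{"dp":[-0.87, -0.25, -0.01],"turn":[-0.23, -0.01, 0.09],"fingers":0},
{"dp":[-0.87, -0.23, -0.01],"turn":[-0.22, -0.02, 0.08],"fingers":0},
end [560.21 -59.92 249.86] [2.95 0.   1.56]
[ 498.01 -247.1   183.99] [2.67 0.   1.48]
--
{"dp":[-0.67, -0.26, 0.19],"turn":[-0.38, -0.04, 0.1],"fingers":0},
{"dp":[-0.67, -0.26, 0.18],"turn":[-0.38, -0.03, 0.1],"fingers":0},
{"dp":[-0.68, -0.26, 0.18],"turn":[-0.38, -0.04, 0.11],"fingers":0},
{"dp":[-0.68, -0.25, 0.17],"turn":[-0.38, -0.03, 0.1],"fingers":0},
{"dp":[-0.68, -0.25, 0.16],"turn":[-0.38, -0.04, 0.11],"fingers":0},
--
{"dp":[-0.68, -0.25, 0.15],"turn":[-0.38, -0.03, 0.1],"fingers":0},
{"dp":[-0.68, -0.25, 0.14],"turn":[-0.39, -0.04, 0.11],"fingers":0},
end [ 498.14 -247.17  184.17] [2.67 0.   1.48]
```

play_rows --rows '[{"dp":[0.4,0,0.9],"turn":[0,0,0],"fingers":0},{"dp":[0.4,0,0.9],"turn":[0,0,0],"fingers":0},{"dp":[0.3,0,0.9],"turn":[0,0,0],"fingers":0},{"dp":[0,0,0.9],"turn":[0,0,0],"fingers":0},{"dp":[0,0,0.9],"turn":[0,0,0],"fingers":0}]'

```text
clock: 21.18
eef_pos: [632.3, 264.9, 73.4]
tcp_rot: [-3.14, -0.001, 1.633]
contact_force: [0.6, -0.1, -0.2]
opening: 1.0
grasp_force: 0.0
```

play_rows --rows '[{"dp":[0,0,0.7],"turn":[0,0,0],"fingers":0},{"dp":[0,0,0.5],"turn":[0,0,0],"fingers":0},{"dp":[0,0,0.3],"turn":[0,0,0],"fingers":0},{"dp":[0,0,0.15],"turn":[0,0,0],"fingers":0},{"dp":[0,0,0],"turn":[0,0,0],"fingers":0}]'

```text
clock: 21.6
eef_pos: [633.0, 264.0, 9.1]
tcp_rot: [-3.14, -0.0, 1.632]
contact_force: [-0.1, 0.3, 0.5]
opening: 0.995
grasp_force: 0.0
```

play_rows --rows '[{"dp":[0,0,-0.04],"turn":[0,0,0],"fingers":0.6},{"dp":[0,0,0],"turn":[0,0,0],"fingers":0.6},{"dp":[0,0,0],"turn":[0,0,0],"fingers":0.6},{"dp":[0,0,0],"turn":[0,0,0],"fingers":0.6},{"dp":[0,0,0],"turn":[0,0,0],"fingers":0.6}]' --force 25

```text
clock: 22.02
eef_pos: [635.5, 264.7, 14.6]
tcp_rot: [3.137, -0.002, 1.632]
contact_force: [-0.6, -0.1, 7.3]
opening: 0.698
grasp_force: 27.9
```

play_rows --rows '[{"dp":[0,0,-0.06],"turn":[0,0,0],"fingers":0.6},{"dp":[0,0,-0.04],"turn":[0,0,0],"fingers":0.6},{"dp":[0.06,-0.02,0],"turn":[0,0,0],"fingers":0.6},{"dp":[0.06,-0.02,0],"turn":[0,0,0],"fingers":0.6},{"dp":[0,0,0],"turn":[0,0,0],"fingers":0.6}]'

```text
clock: 22.43
eef_pos: [632.0, 269.3, 16.5]
tcp_rot: [3.141, -0.001, 1.632]
contact_force: [-0.5, 0.2, -1.4]
opening: 0.691
grasp_force: 27.5
```

play_rows --rows '[{"dp":[0,0,0.04],"turn":[0,0,0],"fingers":0.6},{"dp":[0,0,0.03],"turn":[0,0,0],"fingers":0.6},{"dp":[0,0,0],"turn":[0,0,0],"fingers":0.6}]'

```text
clock: 22.68
eef_pos: [632.4, 269.1, 14.6]
tcp_rot: [3.14, -0.001, 1.632]
contact_force: [-4.2, -0.6, 7.4]
opening: 0.694
grasp_force: 28.5
```

play_rows --rows '[{"dp":[0,0,0.02],"turn":[0,0,0],"fingers":0.6},{"dp":[0,0,0],"turn":[0,0,0],"fingers":0.6}]'

```text
clock: 22.85
eef_pos: [632.4, 269.1, 14.6]
tcp_rot: [3.14, -0.002, 1.632]
contact_force: [-7.3, -0.6, 15.0]
opening: 0.688
grasp_force: 29.1
```

play_rows --rows '[{"dp":[0,0,-0.03],"turn":[0,0,0],"fingers":0.4},{"dp":[0,0,0],"turn":[0,0,0],"fingers":0},{"dp":[0,0,0],"turn":[0,0,0],"fingers":0},{"dp":[0,0,0],"turn":[0,0,0],"fingers":0},{"dp":[0,0,0],"turn":[0,0,0],"fingers":0}]'

```text
clock: 23.27
eef_pos: [632.4, 268.8, 14.0]
tcp_rot: [3.14, -0.001, 1.632]
contact_force: [1.0, 0.2, -0.1]
opening: 1.003
grasp_force: 0.0
```

play_rows --rows '[{"dp":[0,0,-0.2],"turn":[0,0,0],"fingers":0},{"dp":[0,0,-0.6],"turn":[0,0,0],"fingers":0},{"dp":[0,0,-0.9],"turn":[0,0,0],"fingers":0},{"dp":[0,0,-0.9],"turn":[0,0,0],"fingers":0},{"dp":[0,0,-0.9],"turn":[0,0,0],"fingers":0}]'

```text
clock: 23.68
eef_pos: [632.0, 268.5, 156.0]
tcp_rot: [3.141, -0.001, 1.632]
contact_force: [1.3, 1.3, 0.9]
opening: 1.001
grasp_force: 0.0
```

play_rows --rows '[{"dp":[-0.3,0,-0.9],"turn":[0,0,0],"fingers":0},{"dp":[-0.4,0,-0.9],"turn":[0,0,0],"fingers":0},{"dp":[-0.5,0,-0.9],"turn":[0,0,0],"fingers":0},{"dp":[0,0,0],"turn":[0,0,0],"fingers":0},{"dp":[0,0,0],"turn":[0,0,0],"fingers":0}]'

```text
clock: 24.1
eef_pos: [636.4, 220.1, 265.7]
tcp_rot: [3.135, -0.003, 1.63]
contact_force: [0.2, -0.7, -1.4]
opening: 1.001
grasp_force: 0.0
```

```bash
python3 - <<'E'
from off import *
f=r.grab_frame("wrist");pickle.dump(f,open("wrist10.pkl","wb"));s=r.sense();print(s["eef_pos"],s["tcp_rot"])
h=cv2.cvtColor(f["pixels"],cv2.COLOR_RGB2HSV)
# panel: dark grey frame + glass; mask = not floor inside floor area
def panel(f):
    h=cv2.cvtColor(f["pixels"],cv2.COLOR_RGB2HSV);k=np.zeros(h.shape[:2],np.uint8)
    q=np.array([proj(f,[634+a,266+b,26]) for a,b in((-45,-74),(45,-74),(45,74),(-45,74))]).astype(int);cv2.fillConvexPoly(k,q,1)
    m=(((h[...,1]<60)&(h[...,2]<110))|(h[...,0]>40)|(h[...,0]<15)).astype(np.uint8)*k
    m=cv2.morphologyEx(m,cv2.MORPH_CLOSE,np.ones((7,7),np.uint8));m=cv2.morphologyEx(m,cv2.MORPH_OPEN,np.ones((5,5),np.uint8))
    x=padfit(f,m,26,30,65,[634,265,.06]);print(x,np.degrees(x[0][2]),cv2.boundingRect(m))
panel(load("wrist9"));panel(f)
p,a=plan(s["eef_pos"],s["tcp_rot"],[560,-60,250],[2.95,0,1.56],8)
C=[538.7,-250.8,103.8];P,A=slope_pose(C,np.radians(-5.2),0,0,90)
plan(p,a,P,A,7)
E
```

```text
[635.22 220.34 263.28] [ 3.14 -0.    1.63]
(array([634.69, 263.73,   0.06]), 366, np.float64(0.9220557274437962), np.float64(1.0)) 3.4357432606511864 (286, 92, 60, 129)
(array([632.75, 268.2 ,   0.06]), 363, np.float64(1.0714346771936079), np.float64(1.0)) 3.4726626459988963 (286, 88, 60, 128)
--
{"dp":[-0.86, -0.29, 0.04],"turn":[-0.23, -0.01, 0.08],"fingers":0},
{"dp":[-0.86, -0.28, 0.03],"turn":[-0.22, -0.01, 0.08],"fingers":0},
{"dp":[-0.87, -0.27, 0.03],"turn":[-0.23, -0.01, 0.09],"fingers":0},
{"dp":[-0.87, -0.27, 0.02],"turn":[-0.22, -0.01, 0.08],"fingers":0},
{"dp":[-0.87, -0.26, 0.02],"turn":[-0.23, -0.01, 0.09],"fingers":0},
--
{"dp":[-0.87, -0.25, 0.01],"turn":[-0.22, -0.01, 0.08],"fingers":0},
{"dp":[-0.87, -0.25, 0.01],"turn":[-0.23, -0.01, 0.09],"fingers":0},
{"dp":[-0.88, -0.23, -0.0],"turn":[-0.22, -0.01, 0.08],"fingers":0},
end [560.16 -60.05 249.96] [ 2.95 -0.    1.56]
--
{"dp":[-0.67, -0.26, 0.19],"turn":[-0.38, -0.04, 0.1],"fingers":0},
{"dp":[-0.67, -0.26, 0.18],"turn":[-0.38, -0.04, 0.1],"fingers":0},
{"dp":[-0.67, -0.25, 0.18],"turn":[-0.38, -0.04, 0.11],"fingers":0},
{"dp":[-0.68, -0.25, 0.17],"turn":[-0.38, -0.03, 0.1],"fingers":0},
{"dp":[-0.68, -0.26, 0.16],"turn":[-0.38, -0.04, 0.11],"fingers":0},
--
{"dp":[-0.68, -0.25, 0.15],"turn":[-0.38, -0.03, 0.1],"fingers":0},
{"dp":[-0.69, -0.25, 0.14],"turn":[-0.39, -0.03, 0.11],"fingers":0},
end [ 498.04 -247.26  184.19] [ 2.67 -0.    1.48]
```

The panel is now centred at (632.8, 268.2), against (632.9, 268.7) for the tray. On to the lower board.

play_rows --rows '[{"dp":[-0.86,-0.29,0.04],"turn":[-0.23,-0.01,0.08],"fingers":0},{"dp":[-0.86,-0.28,0.03],"turn":[-0.22,-0.01,0.08],"fingers":0},{"dp":[-0.87,-0.27,0.03],"turn":[-0.23,-0.01,0.09],"fingers":0},{"dp":[-0.87,-0.27,0.02],"turn":[-0.22,-0.01,0.08],"fingers":0},{"dp":[-0.87,-0.26,0.02],"turn":[-0.23,-0.01,0.09],"fingers":0}]'

```text
clock: 24.57
eef_pos: [586.4, 44.4, 251.9]
tcp_rot: [3.024, 0.002, 1.588]
contact_force: [0.4, 0.3, 0.6]
opening: 1.005
grasp_force: 0.0
```

play_rows --rows '[{"dp":[-0.87,-0.25,0.01],"turn":[-0.22,-0.01,0.08],"fingers":0},{"dp":[-0.87,-0.25,0.01],"turn":[-0.23,-0.01,0.09],"fingers":0},{"dp":[-0.88,-0.23,0],"turn":[-0.22,-0.01,0.08],"fingers":0},{"dp":[-0.67,-0.26,0.19],"turn":[-0.38,-0.04,0.1],"fingers":0},{"dp":[-0.67,-0.26,0.18],"turn":[-0.38,-0.04,0.1],"fingers":0}]'

```text
clock: 24.98
eef_pos: [541.1, -114.2, 229.0]
tcp_rot: [2.872, 0.004, 1.538]
contact_force: [0.1, -0.4, -0.1]
opening: 1.001
grasp_force: 0.0
```

play_rows --rows '[{"dp":[-0.67,-0.25,0.18],"turn":[-0.38,-0.04,0.11],"fingers":0},{"dp":[-0.68,-0.25,0.17],"turn":[-0.38,-0.03,0.1],"fingers":0},{"dp":[-0.68,-0.26,0.16],"turn":[-0.38,-0.04,0.11],"fingers":0},{"dp":[-0.68,-0.25,0.15],"turn":[-0.38,-0.03,0.1],"fingers":0},{"dp":[-0.69,-0.25,0.14],"turn":[-0.39,-0.03,0.11],"fingers":0}]'

```text
clock: 25.4
eef_pos: [496.7, -247.5, 181.8]
tcp_rot: [2.672, 0.0, 1.48]
contact_force: [1.1, 0.5, -0.4]
opening: 0.998
grasp_force: 0.0
```

play_rows --rows '[{"dp":[0,0,0],"turn":[0,0,0],"fingers":0},{"dp":[0,0,0],"turn":[0,0,0],"fingers":0}]'

```text
clock: 25.57
eef_pos: [496.1, -247.3, 181.3]
tcp_rot: [2.676, -0.003, 1.477]
contact_force: [0.6, 0.7, 0.4]
opening: 0.997
grasp_force: 0.0
```

```bash
python3 - <<'E'
from off import *
w=r.grab_frame("wrist");pickle.dump(w,open("wrist11.pkl","wb"));s=r.sense();print(s["eef_pos"],s["tcp_rot"])
h=cv2.cvtColor(w["pixels"],cv2.COLOR_RGB2HSV)
u,v=proj(w,[538.7,-250.8,103.8]).astype(int);print(u,v,h[v,u])
m=((h[...,0]>14)&(h[...,0]<30)&(h[...,1]>50)&(h[...,2]>110)).astype(np.uint8)
m=cv2.morphologyEx(m,cv2.MORPH_OPEN,np.ones((5,5),np.uint8));_,l=cv2.connectedComponents(m);m=(l==l[v,u]).astype(np.uint8)
c=max(cv2.findContours(m,0,1)[0],key=cv2.contourArea);print(cv2.boundingRect(c),cv2.contourArea(c))
q=cv2.approxPolyDP(cv2.convexHull(c),6,True)[:,0].astype(float);print(q)
if len(q)==4:
    ce=q.mean(0);key=lambda sx,sy:max(q,key=lambda p:sx*(p[0]-ce[0])+sy*(p[1]-ce[1]))
    obs=[key(-1,-1),key(1,-1),key(1,1),key(-1,1)];L=[(-33,80),(33,80),(33,-80),(-33,-80)]
    f=lambda p:np.concatenate([proj(w,slope_pose(p[:3],p[3],*a,0)[0])-b for a,b in zip(L,obs)])
    x=least_squares(f,[535,-252,103,-.09]);print(x.x[:3],np.degrees(x.x[3]),x.fun.round(1))
E
```

```text
[ 497.14 -246.75  182.16] [ 2.68 -0.    1.48]
322 246 [ 18 100 168]
(268, 123, 109, 225) 21863.5
[[376. 123.]
 [366. 347.]
 [279. 347.]
 [268. 123.]]
[ 538.79 -250.9   102.98] -5.138935680649015 [ 0.1  0.3 -0.  -0.2  0.4 -0.1 -0.5 -0. ]
```

```bash
python3 - <<'E'
from off import *
s=r.sense();C=[538.8,-250.9,103.0];yw=np.radians(-5.15)
P,A=slope_pose(C,yw,0,0,25);p,a=plan(s["eef_pos"],s["tcp_rot"],P,A,4)
P,A=slope_pose(C,yw,0,0,-16.5);plan(p,a,P,A,4)
E
```

```text
--
{"dp":[-0.0, 0.01, 0.4],"turn":[-0.01, -0.0, -0.01],"fingers":0},
{"dp":[-0.0, 0.01, 0.4],"turn":[-0.01, -0.0, -0.01],"fingers":0},
{"dp":[-0.01, 0.01, 0.41],"turn":[-0.01, -0.0, -0.0],"fingers":0},
{"dp":[-0.0, 0.01, 0.4],"turn":[-0.01, -0.01, -0.01],"fingers":0},
end [ 527.47 -249.83  125.41] [2.67 0.   1.48]
--
{"dp":[-0.0, -0.0, 0.26],"turn":[-0.0, 0.0, 0.0],"fingers":0},
{"dp":[-0.0, -0.0, 0.26],"turn":[-0.0, 0.0, 0.0],"fingers":0},
{"dp":[-0.0, -0.0, 0.26],"turn":[-0.0, 0.0, 0.0],"fingers":0},
{"dp":[-0.0, -0.0, 0.26],"turn":[-0.0, 0.0, 0.0],"fingers":0},
end [ 546.26 -251.54   88.33] [2.67 0.   1.48]
```

play_rows --rows '[{"dp":[0,0.01,0.4],"turn":[-0.01,0,-0.01],"fingers":0},{"dp":[0,0.01,0.4],"turn":[-0.01,0,-0.01],"fingers":0},{"dp":[-0.01,0.01,0.41],"turn":[-0.01,0,0],"fingers":0},{"dp":[0,0.01,0.4],"turn":[-0.01,0,-0.01],"fingers":0}]'

```text
clock: 25.95
eef_pos: [530.0, -248.7, 126.6]
tcp_rot: [2.668, 0.001, 1.486]
contact_force: [0.7, 0.6, 1.5]
opening: 1.001
grasp_force: 0.0
```

play_rows --rows '[{"dp":[0,0,0.26],"turn":[0,0,0],"fingers":0},{"dp":[0,0,0.26],"turn":[0,0,0],"fingers":0},{"dp":[0,0,0.26],"turn":[0,0,0],"fingers":0},{"dp":[0,0,0.26],"turn":[0,0,0],"fingers":0},{"dp":[0,0,0],"turn":[0,0,0],"fingers":0}]'

```text
clock: 26.37
eef_pos: [548.5, -249.8, 88.5]
tcp_rot: [2.67, -0.0, 1.486]
contact_force: [-0.6, 0.5, 0.3]
opening: 0.998
grasp_force: 0.0
```

play_rows --rows '[{"dp":[0,0,0],"turn":[0,0,0],"fingers":0.6},{"dp":[0,0,0],"turn":[0,0,0],"fingers":0.6},{"dp":[0,0,0],"turn":[0,0,0],"fingers":0.6},{"dp":[0,0,0],"turn":[0,0,0],"fingers":0.6},{"dp":[0,0,0],"turn":[0,0,0],"fingers":0.6}]' --force 25

```text
clock: 26.78
eef_pos: [547.6, -252.1, 90.5]
tcp_rot: [2.667, 0.002, 1.484]
contact_force: [-0.3, 1.1, -0.7]
opening: 0.763
grasp_force: 27.9
```

play_rows --rows '[{"dp":[0,0,-0.1],"turn":[0,0,0],"fingers":0.6},{"dp":[0,0,-0.2],"turn":[0,0,0],"fingers":0.6},{"dp":[0,0,-0.4],"turn":[0,0,0],"fingers":0.6},{"dp":[0,0,-0.5],"turn":[0,0,0],"fingers":0.6},{"dp":[0,0,-0.4],"turn":[0,0,0],"fingers":0.6}]'

```text
clock: 27.2
eef_pos: [517.6, -249.5, 147.9]
tcp_rot: [2.668, 0.002, 1.483]
contact_force: [0.3, 0.5, -0.4]
opening: 0.765
grasp_force: 28.3
```

play_rows --rows '[{"dp":[0,0,-0.3],"turn":[0,0,0],"fingers":0.6},{"dp":[0,0,0],"turn":[0,0,0],"fingers":0.6},{"dp":[0,0,0],"turn":[0,0,0],"fingers":0.6}]'

```text
clock: 27.45
eef_pos: [513.1, -249.4, 158.5]
tcp_rot: [2.666, 0.003, 1.483]
contact_force: [0.2, 0.4, -0.3]
opening: 0.762
grasp_force: 28.3
```

```bash
python3 - <<'E'
from off import *
w=r.grab_frame("wrist");pickle.dump(w,open("wrist12.pkl","wb"));s=r.sense();print(s["eef_pos"],s["tcp_rot"],s["opening"],s["grasp_force"])
h=cv2.cvtColor(w["pixels"],cv2.COLOR_RGB2HSV);A=R.from_euler('xyz',s["tcp_rot"])
u,v=proj(w,s["eef_pos"]+A.apply([50,0,-17])).astype(int);print(u,v,h[v,u])
m=((h[...,0]>14)&(h[...,0]<30)&(h[...,1]>50)&(h[...,2]>90)).astype(np.uint8)
m=cv2.morphologyEx(m,cv2.MORPH_OPEN,np.ones((5,5),np.uint8));_,l=cv2.connectedComponents(m);m=(l==l[v,u]).astype(np.uint8)
print(cv2.boundingRect(m))
for row in range(max(0,v-60),v+1,10):
    k=np.nonzero(m[row])[0];print(row,(k.min(),k.max()) if len(k) else None)
vt=np.nonzero(m.sum(1)>100)[0].min()
k=np.nonzero(m[vt+3])[0];x=held(w,s,[((1,-1),(k.min(),vt)),((1,1),(k.max(),vt))],80,33);print(vt,k.min(),k.max(),x.x[:3],np.degrees(x.x[3]))
t=[np.nonzero(m[:,c])[0].min() for c in range(k.min()+10,k.max()-9,20)];print(t)
E
```

```text
[ 513.01 -249.09  157.73] [2.67 0.   1.48] 0.7609699179300259 28.297405242919922
315 212 [ 19  98 211]
(221, 127, 198, 308)
152 (np.int64(222), np.int64(416))
162 (np.int64(223), np.int64(415))
172 (np.int64(223), np.int64(414))
182 (np.int64(224), np.int64(414))
192 (np.int64(225), np.int64(413))
202 (np.int64(226), np.int64(411))
212 (np.int64(227), np.int64(410))
128 221 418 [ -1.15   1.54 -16.56] -0.009275137608928419
[np.int64(128), np.int64(128), np.int64(128), np.int64(128), np.int64(128), np.int64(128), np.int64(128), np.int64(127), np.int64(127)]
```

```bash
python3 - <<'E'
from off import *
s=r.sense();A=[np.pi,0,1.596]
p,a=plan(s["eef_pos"],s["tcp_rot"],[500,-220,225],s["tcp_rot"],3,.6)
p,a=plan(p,a,[531.8,7.4,130],A,10,.6)
plan(p,a,[531.8,7.4,30],A,5,.6)
E
```

```text
--
{"dp":[0.23, 0.14, -0.56],"turn":[0.0, 0.0, 0.0],"fingers":0.6},
{"dp":[0.23, 0.14, -0.56],"turn":[0.0, -0.0, 0.0],"fingers":0.6},
{"dp":[0.23, 0.14, -0.55],"turn":[0.0, -0.0, 0.0],"fingers":0.6},
end [ 499.92 -220.1   224.77] [2.67 0.   1.48]
--
{"dp":[0.57, -0.08, 0.22],"turn":[0.45, 0.03, -0.11],"fingers":0.6},
{"dp":[0.57, -0.06, 0.23],"turn":[0.45, 0.03, -0.1],"fingers":0.6},
{"dp":[0.58, -0.05, 0.23],"turn":[0.45, 0.03, -0.11],"fingers":0.6},
{"dp":[0.57, -0.03, 0.24],"turn":[0.45, 0.03, -0.1],"fingers":0.6},
{"dp":[0.57, -0.01, 0.24],"turn":[0.45, 0.03, -0.1],"fingers":0.6},
--
{"dp":[0.57, 0.0, 0.24],"turn":[0.46, 0.02, -0.11],"fingers":0.6},
{"dp":[0.57, 0.02, 0.24],"turn":[0.45, 0.03, -0.1],"fingers":0.6},
{"dp":[0.58, 0.04, 0.24],"turn":[0.46, 0.02, -0.11],"fingers":0.6},
{"dp":[0.57, 0.06, 0.24],"turn":[0.45, 0.03, -0.1],"fingers":0.6},
{"dp":[0.57, 0.08, 0.25],"turn":[0.46, 0.02, -0.11],"fingers":0.6},
end [531.72   7.33 129.84] [-3.14  0.    1.6 ]
--
{"dp":[0.0, 0.0, 0.5],"turn":[-0.0, 0.0, 0.0],"fingers":0.6},
{"dp":[0.0, 0.0, 0.5],"turn":[-0.0, 0.0, 0.0],"fingers":0.6},
{"dp":[0.0, 0.0, 0.5],"turn":[-0.0, 0.0, 0.0],"fingers":0.6},
{"dp":[0.0, 0.0, 0.5],"turn":[-0.0, 0.0, 0.0],"fingers":0.6},
{"dp":[0.0, 0.0, 0.5],"turn":[-0.0, 0.0, 0.0],"fingers":0.6},
end [531.67   7.28  29.84] [-3.14  0.    1.6 ]
```

play_rows --rows '[{"dp":[0.23,0.14,-0.56],"turn":[0,0,0],"fingers":0.6},{"dp":[0.23,0.14,-0.56],"turn":[0,0,0],"fingers":0.6},{"dp":[0.23,0.14,-0.55],"turn":[0,0,0],"fingers":0.6}]'

```text
clock: 27.75
eef_pos: [499.3, -219.4, 223.9]
tcp_rot: [2.67, 0.001, 1.483]
contact_force: [-0.0, -0.3, -1.1]
opening: 0.764
grasp_force: 29.1
```

play_rows --rows '[{"dp":[0.57,-0.08,0.22],"turn":[0.45,0.03,-0.11],"fingers":0.6},{"dp":[0.57,-0.06,0.23],"turn":[0.45,0.03,-0.1],"fingers":0.6},{"dp":[0.58,-0.05,0.23],"turn":[0.45,0.03,-0.11],"fingers":0.6},{"dp":[0.57,-0.03,0.24],"turn":[0.45,0.03,-0.1],"fingers":0.6},{"dp":[0.57,-0.01,0.24],"turn":[0.45,0.03,-0.1],"fingers":0.6}]'

```text
clock: 28.17
eef_pos: [515.8, -105.3, 176.2]
tcp_rot: [2.907, 0.006, 1.541]
contact_force: [1.2, -0.2, -0.4]
opening: 0.766
grasp_force: 29.1
```

play_rows --rows '[{"dp":[0.57,0,0.24],"turn":[0.46,0.02,-0.11],"fingers":0.6},{"dp":[0.57,0.02,0.24],"turn":[0.45,0.03,-0.1],"fingers":0.6},{"dp":[0.58,0.04,0.24],"turn":[0.46,0.02,-0.11],"fingers":0.6},{"dp":[0.57,0.06,0.24],"turn":[0.45,0.03,-0.1],"fingers":0.6},{"dp":[0.57,0.08,0.25],"turn":[0.46,0.02,-0.11],"fingers":0.6}]'

```text
clock: 28.58
eef_pos: [531.5, 9.1, 128.4]
tcp_rot: [-3.137, -0.0, 1.598]
contact_force: [1.1, 0.8, -0.7]
opening: 0.768
grasp_force: 29.1
```

play_rows --rows '[{"dp":[0,0,0.5],"turn":[0,0,0],"fingers":0.6},{"dp":[0,0,0.5],"turn":[0,0,0],"fingers":0.6},{"dp":[0,0,0.5],"turn":[0,0,0],"fingers":0.6},{"dp":[0,0,0],"turn":[0,0,0],"fingers":0.6},{"dp":[0,0,0],"turn":[0,0,0],"fingers":0.6}]'

```text
clock: 29.0
eef_pos: [530.4, 7.8, 68.3]
tcp_rot: [-3.137, -0.0, 1.597]
contact_force: [-0.5, -0.1, -0.4]
opening: 0.762
grasp_force: 29.0
```

```bash
python3 - <<'E'
from off import *
for i in range(3):
    r.grab_frame("top");s=r.sense();print(s["eef_pos"],s["tcp_rot"],s["contact_force"])
E
```

```text
[531.42   7.63  69.49] [-3.14 -0.    1.6 ] [-0.05 -0.85 -1.08]
[532.     7.55  70.23] [-3.14 -0.    1.6 ] [ 1.19 -0.34 -0.52]
[532.36   7.49  70.71] [3.14 0.   1.6 ] [-0.15 -0.54 -1.45]
```

play_rows --rows '[{"dp":[0,-0.01,0.4],"turn":[0,0,0],"fingers":0.6},{"dp":[0,0,0.4],"turn":[0,0,0],"fingers":0.6},{"dp":[0,0,0.25],"turn":[0,0,0],"fingers":0.6},{"dp":[0,0,0.15],"turn":[0,0,0],"fingers":0.6},{"dp":[0,0,0],"turn":[0,0,0],"fingers":0.6}]'

```text
clock: 29.57
eef_pos: [530.7, 7.4, 21.3]
tcp_rot: [-3.14, 0.0, 1.596]
contact_force: [-0.5, -0.1, -1.5]
opening: 0.765
grasp_force: 29.1
```

play_rows --rows '[{"dp":[0,0,0],"turn":[0,0,0],"fingers":0.6},{"dp":[0,0,0],"turn":[0,0,0],"fingers":0.6},{"dp":[0,0,0.05],"turn":[0,0,0],"fingers":0.6},{"dp":[0,0,0],"turn":[0,0,0],"fingers":0.6}]'

```text
clock: 29.9
eef_pos: [531.4, 7.5, 20.2]
tcp_rot: [-3.141, 0.0, 1.596]
contact_force: [0.3, -0.3, -1.3]
opening: 0.765
grasp_force: 29.1
```

play_rows --rows '[{"dp":[0,0,0.05],"turn":[0,0,0],"fingers":0.6},{"dp":[0,0,0],"turn":[0,0,0],"fingers":0.6}]'

```text
clock: 30.07
eef_pos: [531.1, 7.5, 17.7]
tcp_rot: [-3.141, 0.0, 1.597]
contact_force: [-0.0, 0.1, -0.9]
opening: 0.767
grasp_force: 29.1
```

play_rows --rows '[{"dp":[0,0,0.03],"turn":[0,0,0],"fingers":0.6},{"dp":[0,0,0],"turn":[0,0,0],"fingers":0.6}]'

```text
clock: 30.23
eef_pos: [531.0, 7.5, 16.5]
tcp_rot: [-3.14, 0.0, 1.596]
contact_force: [0.2, 1.0, -0.9]
opening: 0.768
grasp_force: 29.1
```

play_rows --rows '[{"dp":[0,0.02,0.03],"turn":[0,0,0],"fingers":0.6},{"dp":[0,0,0],"turn":[0,0,0],"fingers":0.6},{"dp":[0,0,0],"turn":[0,0,0],"fingers":0.6}]'

```text
clock: 30.48
eef_pos: [531.9, 7.5, 15.3]
tcp_rot: [-3.141, 0.0, 1.597]
contact_force: [0.2, 0.1, -0.9]
opening: 0.766
grasp_force: 29.1
```

play_rows --rows '[{"dp":[0,0,0.02],"turn":[0,0,0],"fingers":0.6},{"dp":[0,0,0],"turn":[0,0,0],"fingers":0.6}]'

```text
clock: 30.65
eef_pos: [531.8, 7.5, 14.5]
tcp_rot: [-3.141, 0.0, 1.596]
contact_force: [0.4, -0.1, -0.9]
opening: 0.764
grasp_force: 29.1
```

play_rows --rows '[{"dp":[0,0,0.02],"turn":[0,0,0],"fingers":0.6},{"dp":[0,0,0],"turn":[0,0,0],"fingers":0.6}]'

```text
clock: 30.82
eef_pos: [531.8, 7.5, 13.7]
tcp_rot: [-3.141, 0.0, 1.597]
contact_force: [0.1, -0.7, -1.3]
opening: 0.764
grasp_force: 29.1
```

play_rows --rows '[{"dp":[0,0,0.02],"turn":[0,0,0],"fingers":0.6},{"dp":[0,0,0],"turn":[0,0,0],"fingers":0.6}]'

```text
clock: 30.98
eef_pos: [531.8, 7.5, 12.9]
tcp_rot: [-3.14, 0.0, 1.596]
contact_force: [0.5, 0.6, -1.0]
opening: 0.765
grasp_force: 29.1
```

play_rows --rows '[{"dp":[0,0,0.02],"turn":[0,0,0],"fingers":0.6},{"dp":[0,0,0],"turn":[0,0,0],"fingers":0.6}]'

```text
clock: 31.15
eef_pos: [531.8, 7.5, 12.1]
tcp_rot: [-3.141, 0.0, 1.597]
contact_force: [-0.0, -0.4, -1.2]
opening: 0.765
grasp_force: 29.1
```

play_rows --rows '[{"dp":[0,0,0.02],"turn":[0,0,0],"fingers":0.6},{"dp":[0,0,0],"turn":[0,0,0],"fingers":0.6}]'

```text
clock: 31.32
eef_pos: [532.1, 7.5, 11.5]
tcp_rot: [-3.141, 0.0, 1.596]
contact_force: [-0.9, 0.4, -0.8]
opening: 0.767
grasp_force: 29.2
```

play_rows --rows '[{"dp":[0,0,0.02],"turn":[0,0,0],"fingers":0.6},{"dp":[0,0,0],"turn":[0,0,0],"fingers":0.6}]'

```text
clock: 31.48
eef_pos: [532.1, 7.5, 11.4]
tcp_rot: [-3.141, 0.0, 1.596]
contact_force: [-3.2, 0.9, 11.3]
opening: 0.769
grasp_force: 30.6
```

Contact. Release, rise and check the pile.

play_rows --rows '[{"dp":[0,0,-0.02],"turn":[0,0,0],"fingers":0},{"dp":[0,0,0],"turn":[0,0,0],"fingers":0},{"dp":[0,0,0],"turn":[0,0,0],"fingers":0},{"dp":[0,0,0],"turn":[0,0,0],"fingers":0}]'

```text
clock: 31.82
eef_pos: [531.8, 7.5, 11.3]
tcp_rot: [-3.141, 0.0, 1.596]
contact_force: [0.2, -0.5, -0.5]
opening: 0.999
grasp_force: 0.0
```

play_rows --rows '[{"dp":[0,0,-0.3],"turn":[0,0,0],"fingers":0},{"dp":[0,0,-0.6],"turn":[0,0,0],"fingers":0},{"dp":[0,0,-0.9],"turn":[0,0,0],"fingers":0},{"dp":[0,0,-0.9],"turn":[0,0,0],"fingers":0},{"dp":[0,0,-0.9],"turn":[0,0,0],"fingers":0}]'

```text
clock: 32.23
eef_pos: [531.5, 7.5, 157.6]
tcp_rot: [-3.14, 0.0, 1.596]
contact_force: [0.8, -0.1, -1.2]
opening: 1.0
grasp_force: 0.0
```

play_rows --rows '[{"dp":[-0.5,0,-0.9],"turn":[0,0,0],"fingers":0},{"dp":[-0.5,0,-0.9],"turn":[0,0,0],"fingers":0},{"dp":[0,0,0],"turn":[0,0,0],"fingers":0},{"dp":[0,0,0],"turn":[0,0,0],"fingers":0},{"dp":[0,0,0],"turn":[0,0,0],"fingers":0}]'

```text
clock: 32.65
eef_pos: [532.6, -32.4, 227.6]
tcp_rot: [-3.141, -0.0, 1.596]
contact_force: [0.0, 0.2, -0.1]
opening: 1.001
grasp_force: 0.0
```

```bash
python3 - <<'E'
from off import *
w=r.grab_frame("wrist");pickle.dump(w,open("wrist13.pkl","wb"));s=r.sense();print(s["eef_pos"],s["tcp_rot"])
C=np.array([proj(w,[532+a,5.5+b,30]) for a,b in((-60,-105),(60,-105),(60,105),(-60,105))]);lo=np.maximum(C.min(0),0).astype(int);hi=C.max(0).astype(int)
m=woodmask(w,(lo[0],hi[0],lo[1],hi[1]));print(cv2.boundingRect(m))
for z in(30,):
    x=padfit(w,m,z,33,80,[532,6,.025]);print("top board",x,np.degrees(x[0][2]))
g=greymask(w,(lo[0],hi[0],lo[1],hi[1]))|m;g=cv2.morphologyEx(g,cv2.MORPH_CLOSE,np.ones((5,5),np.uint8))
n,l,st,_=cv2.connectedComponentsWithStats(g);i=1+np.argmax(st[1:,4]);x=padfit(w,(l==i).astype(np.uint8),6,45,90,[532,6,.025]);print("pad",x,np.degrees(x[0][2]))
# bystanders: change between first and present top picture
t=r.grab_frame("top");a=load("top0")["pixels"].astype(int);b=t["pixels"].astype(int)
for nme,p in(("jar",(680,43,70)),("tin",(693,-210,60)),("brush",(450,100,5)),("hammer",(440,-110,5))):
    u,v=proj(t,p).astype(int);print(nme,np.abs(a-b)[v-12:v+12,u-25:u+25].mean().round(1))
E
```

```text
[532.19 -32.14 226.69] [-3.14 -0.    1.6 ]
(281, 75, 77, 174)
top board (array([532.79,   7.24,   0.03]), 484, np.float64(0.47982317000905894), np.float64(1.0)) 1.4928890768130954
pad (array([532.12,   7.24,   0.03]), 613, np.float64(1.1130111378797167), np.float64(0.7618270799347472)) 1.9040623547290503
jar 16.1
tin 1.2
brush 31.4
hammer 9.6
```

```bash
python3 -c "
from rig import r
print(r.sign_off())"
```

```text
the job is handed in; nothing more can be done
None
```

The job is done and handed in at about 33 s of robot time: the case is on its back, the panel lies flat and face up within about 1 mm of its middle, and both boards are stacked within about 1 mm of the pad's centre and each other. I only checked the other objects with a rough image comparison: the tin clearly hadn't moved, and for the jar, brush and hammer I couldn't rule out more than the arm and its shadow, though no move was aimed near them.

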